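# Sprung load pan check with zero and record knob

## Task

With the load pan empty, twist the red spring-return knob clockwise to its stop and let it spring back, to zero the load tester. Then lay load bars from the dark mat on the pan until its red pointer rests inside the green band, let go of them, and twist the knob to its stop and release it again to record the reading. Finally unload the pan so that every bar lies flat on the mat again, rib up and none on top of another, and leave the other things on the bench where they are.

Things in the scene. Friction and masses are not known exactly. Their poses are not given: they have to be found in the camera images.
- knob (a joint): Spring-return knob on top of the grey console: rotation in rad, 0 = at rest, grows clockwise seen from above to the hard stop at 1.2. A spring drives it back to 0 when let go (about 0.035 N m at rest, 0.12 N m at the stop).
- knob_grip (a point): Grip point on the knob's vertical axis, 9 mm below the top of its red grip bar, 82 mm above the table. The grip bar is 50 mm long (along this point's x), 14 mm thick (y) and 32 mm high, on a black disc 52 mm across and 8 mm thick; the point turns with the knob. z up. An end of the bar carries a white line; seven dots around it mark the travel, the red one the stop.
- console: Grey console carrying the knob, fixed to the bench: 100 x 80 x 50 mm (x, y, z), origin at the centre of its underside, right under the knob's axis.
- tester: Blue base of the load tester, fixed: 190 x 200 mm, 12 mm high, origin at the centre of its underside, z up, with the pan above it on a black bellows column (spring inside). On its +x side, 120 to 130 mm from the origin, stands a white split scale mast, 70 mm wide in y, up to 110 mm above the table. The red pointer runs in its slot; ticks every 10 mm, green band 10 mm high.
- pan (a joint): How far the pan has sunk, in m: 0 = empty, grows downward, lower stop at 0.070. It sinks about 61 mm per kg (spring 160 N/m, straight down, never tilts). The pointer is in the green band from 0.044 to 0.054.
- pan_center (a point): Centre of the pan's upper face, moving with the pan: 90 mm above the table when empty. x and y along the pan's edges. Aluminium pan, outside 160 mm in x by 260 mm in y, inside 152 x 252 mm, with a lip 12 mm high all round.
- mat: Storage board topped by a dark mat, fixed to the bench: 280 x 280 mm, 20 mm high in all, origin at the centre of its underside (the bars lie on it 20 mm higher). Mat and tester stand one on each side of the console, either way round.
- big1: Big load bar: steel slab 110 x 46 x 18 mm (x, y, z) with an upright blue grip rib on top, 50 mm along x, 14 mm thick in y, 28 mm high (overall height 46 mm). Looks exactly like the other big bars, but it is cored inside and weighs anywhere from 270 to 336 g. Origin: centre of its underside; x along its length, z up. One of the three may be absent.
- big2: Big load bar: steel slab 110 x 46 x 18 mm (x, y, z) with an upright blue grip rib on top, 50 mm along x, 14 mm thick in y, 28 mm high (overall height 46 mm). Looks exactly like the other big bars, but it is cored inside and weighs anywhere from 270 to 336 g. Origin: centre of its underside; x along its length, z up. One of the three may be absent.
- big3: Big load bar: steel slab 110 x 46 x 18 mm (x, y, z) with an upright blue grip rib on top, 50 mm along x, 14 mm thick in y, 28 mm high (overall height 46 mm). Looks exactly like the other big bars, but it is cored inside and weighs anywhere from 270 to 336 g. Origin: centre of its underside; x along its length, z up. One of the three may be absent.
- small1: Small load bar: steel slab 80 x 36 x 16 mm (x, y, z) with an upright orange grip rib on top, 40 mm along x, 14 mm thick in y, 28 mm high (overall height 44 mm). Looks exactly like the other small bars, but it is cored inside and weighs anywhere from 108 to 132 g. Origin: centre of its underside; x along its length, z up. One of the three may be absent.
- small2: Small load bar: steel slab 80 x 36 x 16 mm (x, y, z) with an upright orange grip rib on top, 40 mm along x, 14 mm thick in y, 28 mm high (overall height 44 mm). Looks exactly like the other small bars, but it is cored inside and weighs anywhere from 108 to 132 g. Origin: centre of its underside; x along its length, z up. One of the three may be absent.
- small3: Small load bar: steel slab 80 x 36 x 16 mm (x, y, z) with an upright orange grip rib on top, 40 mm along x, 14 mm thick in y, 28 mm high (overall height 44 mm). Looks exactly like the other small bars, but it is cored inside and weighs anywhere from 108 to 132 g. Origin: centre of its underside; x along its length, z up. One of the three may be absent.
- load_cell: Bystander: S-shaped aluminium load cell standing upright, 50 x 25 x 65 mm, origin at the centre of its underside. Leave it alone.
- wheel: Bystander: brass winding wheel lying flat, 80 mm across, 30 mm high, origin at the centre of its underside. Leave it alone.
- driver: Bystander: screwdriver lying on the bench beyond the load cell and the wheel, 120 mm long. Leave it alone.
Things that resemble listed ones, but are neither listed nor needed, are in the scene too. Leave any pink look-alike of the small3 alone. What is shaped like the big1 but brown or turquoise is not meant.

How it is judged:
By the outcome, as a careful person would: the job done as asked, in the order asked, and still so for the second after the job is handed in, with the robot touching nothing.
Of big1, big2, big3 only 2 to 3 are there at a start; the rules pass over those that are not, and their reading is None.
Of small1, small2, small3 only 2 to 3 are there at a start; the rules pass over those that are not, and their reading is None.
At some moment in a run one of big1, big2, big3, small1, small2, small3 may be knocked a few centimetres aside while the robot is not near it.
It also fails if it takes over 210 s, if anything falls off the work surface, if the arm or the gripper's body presses on something with over 40 N, if the wrist force passes 120 N, or if a joint passes its speed limit or range.

## Robot

A 7-joint arm with a two-finger parallel gripper is mounted at the origin on the work surface. World frame = base frame: x ahead of the robot, y to its left, z up, the work surface at z = 0. Lengths are in mm, angles in degrees, forces in N, time in s.
With the tool pointing down it reaches from about 425 to 875 mm from the base axis. Payload 4.7 kg.
Tool frame: the origin (TCP) lies midway between the tips of the shut fingers; the grasp point (between the pads) lies 19 mm behind it (ctrl.grip_depth is the distance from the TCP to the grasp point, in mm); z points along the fingers, y is the line along which they close (so a half turn about z gives the same grasp; the last joint's range is limited). The gripper opens to 87 mm and grips with 3 to 60 N. Pads are 19 mm wide; open, the fingers measure 117 mm over their backs; the gripper's body (75 mm by 190 mm) begins 51 mm behind the grasp point.
Start: joints at [64.578, 18.392, -4.016, 83.108, 1.295, 78.541, -3.26], TCP at [287.268, -583.097, 222.587] pointing down, gripper open.
Joint ranges: [-163.93, 163.93], [-17.29, 119.83], [-79.2, 71.16], [3.27, 140.29], [-89.18, 269.18], [5.43, 117.66], [-154.24, 154.24]. Speed limits (degrees/s): [147.25, 147.25, 180, 180, 180, 180, 180].

## Interface

Orientations are given as a 3x3 rotation matrix whose columns are the frame's x, y, z axes.
In Python, from workcell import sensors, viewer, workorder, ctrl gives the robot as it stands. The module is installed in compiled form; this text tells all that it offers.
- The arm moves only by the tool send_rows, never from a script. Its argument "rows" is a list that holds one entry, the list of rows, each a list of 6 numbers: the shift along the tool's x, y, z each as a share of 1 m, from -1 to 1, then the turn, a rotation vector about the tool's x, y, z each as a share of 180 degrees, from -1 to 1. In form: [[[x, y, z, ax, ay, az], ...]]. A call has 1 to 5 rows; each row is the pose to reach, as a shift and turn from the pose commanded when the call began, along the tool's axes at that moment, turning the shorter way round; what a row does not reach only later rows make up. A row lasts 1/12 s, in which the tool goes at most 41.7 mm and 7.16 degrees, less where a joint would pass 70% of its speed; a pose out of reach is approached as far as the arm can. A call with a number of a shift or a turn outside -1 to 1 is refused whole. A call with a gripper value outside its range is refused whole. "fingers" is the closure, from -1 (fully open) to 1 (shut), set as the call begins (left out, the last holds). The fingers move at their own pace and stop on an object; "squeeze" is the grip in N (left out, the last holds). Time passes only in rows, so rows that repeat a pose let the fingers close. It gives the time, the measured TCP pose, the force, the opening and the grip force at its end, in the units of the state.
- sensors.get_obs(): the state, without advancing time (a new reading comes with each control period).
- viewer.camera(name): name is "scene" or "top" or "wrist"; returns (picture, depth): 384x512x3 uint8, red, green, blue; 384x512 float32, mm along the optical axis (not along the pixel's ray), 0 where there is no reading.
- viewer.camera_info(name): a dict with "fov_y" (degrees; the focal length in pixels is half the picture's height over the tangent of half this angle, whatever the lens; pixels are square), "cx", "cy" (the principal point, pixels), "position" and "rotation" of the camera in the world. Camera axes: x right, y down, z forward; pixel columns grow to the right and rows downward; lengths in mm; the calibration is good to about 2 mm. A picture is of the moment at which its call begins: read the wrist's pose just before it. camera_info takes no time and is no camera call; for the wrist camera it gives the pose at the moment of the call.
- workorder.close_job(): hands the job in; it is judged then, once.
The state is a dict: "time_s": time; "joints": joint angles; "qvel": joint speeds; "joint_torque": joint torques, N m; "position": TCP position; "orientation": TCP orientation; "wrist_force": force on the tool from outside, world axes, zero at the start; "wrist_torque": the same for the moment, N m; "grip_width": opening from 0.0 (shut) to 1.0 (fully open); "finger_force": force on a finger pad.
Only numpy, scipy, OpenCV 4.12 (cv2) and the standard library are available. Lean on these libraries where they do the work, as an engineer would, in place of code of your own. Each camera call takes 0.05 s, during which the arm holds its last target. There are 200 camera calls.

## Working session

There is one attempt and no reset: what is moved stays moved. The work goes in short steps, Python scripts to look and compute and a tool call to move; the robot and the scene stay as the last step left them, time stands still between calls to the robot, and variables do not carry over. Pictures are saved under pics/ and viewed, at most 14 in all, crops included, and the job is handed in when it is done.

Besides the shell and the picture viewer there is one more tool, called after "Request:" as name(argument=value, ...), one argument or row to a line, values as JSON. send_rows: Moves the arm, as the interface text tells. Shift numbers are shares of 1 m and turn numbers shares of 180 degrees, none past 1 either way. Its arguments: {"type":"object","properties":{"rows":{"type":"array","items":{"type":"array","items":{"type":"array","items":{"type":"number","minimum":-1,"maximum":1}}}},"fingers":{"type":"number"},"squeeze":{"type":"number"}},"required":["rows"]}

```bash
mkdir -p pics
cat > h.py <<'E'
import numpy as np, cv2
from workcell import sensors, viewer, workorder, ctrl
def K(i,shape=(384,512)):
    f=shape[0]/2/np.tan(np.radians(i["fov_y"])/2); return f,i["cx"],i["cy"]
def snap(n,fn=None):
    i=viewer.camera_info(n); p,d=viewer.camera(n)
    if fn: cv2.imwrite("pics/"+fn,p[:,:,::-1])
    return i,p,d
def cast(i,u,v,z):
    f,cx,cy=K(i); R=np.array(i["rotation"]); P=np.array(i["position"])
    r=R@np.array([(u-cx)/f,(v-cy)/f,1]); return P+r*(z-P[2])/r[2]
def cloud(i,d):
    f,cx,cy=K(i); v,u=np.mgrid[:d.shape[0],:d.shape[1]]
    c=np.stack([(u-cx)/f*d,(v-cy)/f*d,d],-1); return c@np.array(i["rotation"]).T+np.array(i["position"])
E
python3 - <<'E'
from h import *
a=snap("top","t0.png"); b=snap("scene","s0.png")
for x in (a,b): print({k:np.round(v,3).tolist() for k,v in x[0].items()})
np.savez("t0.npz",p=a[1],d=a[2])
o=sensors.get_obs(); print(o)
print(ctrl.grip_depth)
big=np.hstack([a[1]]);
E
```

```text
{'fov_y': 50.048, 'cx': 249.613, 'cy': 194.508, 'position': [400.2, 79.651, 1099.455], 'rotation': [[0.028, -0.994, 0.103], [-1.0, -0.029, -0.012], [0.015, -0.103, -0.995]]}
{'fov_y': 57.821, 'cx': 252.744, 'cy': 190.766, 'position': [926.677, 467.75, 853.946], 'rotation': [[-0.679, 0.581, -0.448], [0.734, 0.552, -0.397], [0.017, -0.598, -0.801]]}
{'time_s': 0.1, 'joints': array([64.57855679, 18.43404351, -4.0142224 , 83.16877189,  1.2953483 ,
       78.53997657, -3.25947746]), 'qvel': array([ 0.01312867, -0.01384249,  0.02529159, -0.1208343 , -0.00666477,
       -0.0137684 ,  0.02240562]), 'joint_torque': array([ 6.35032739e-04, -4.92570269e+01, -4.05005571e-01, -3.13400316e+01,
       -6.41239271e-02,  3.94613435e-02,  6.56872862e-05]), 'position': array([ 286.99878348, -582.65519876,  221.57188209]), 'orientation': array([[ 8.97023893e-01,  4.41981237e-01, -8.49874297e-04],
       [ 4.41982041e-01, -8.97022680e-01,  1.47920210e-03],
       [-1.08576944e-04, -1.70250880e-03, -9.99998545e-01]]), 'wrist_force': array([-0.06560589, -0.25152343,  0.25930757]), 'wrist_torque': array([ 0.0015273 , -0.06173154, -0.01767552]), 'finger_force': 0.0, 'grip_width': 0.9991384099421053}
18.700000000000003
```

View pics/t0.png

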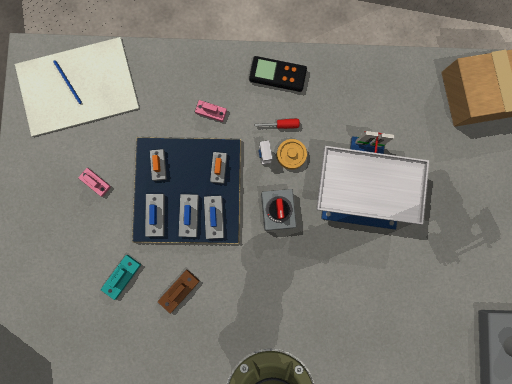

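View pics/s0.png

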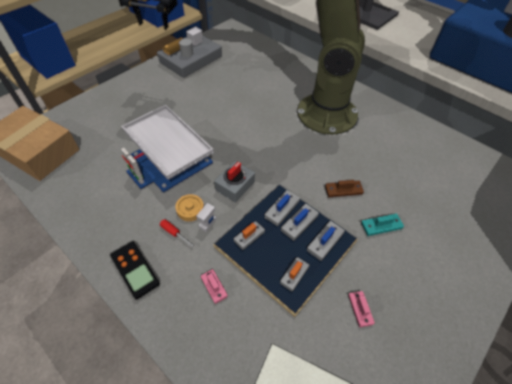

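Top view: candidates for big bars are the three blue-ribbed bars on the mat at (153,214), (188,215) and (213,217). The turquoise (121,277) and brown (179,291) look-alikes are ruled out. Small-bar candidates are the orange-ribbed ones at (157,164) and (218,167). The pink look-alikes at (95,182) and (211,110) are ruled out. The knob is at (280,209) and the pan at (374,185). The red driver handle (289,124) and the red pointer (377,142) are not the knob.

```bash
cat >> h.py <<'E'
def ribs(i,p,d,verbose=True):
    """orange, blue ribs + red knob: xy from rectangle of depth points near rib top"""
    hsv=cv2.cvtColor(p,cv2.COLOR_RGB2HSV); C=cloud(i,d); out=[]
    for nm,lo,hi in (("big",(105,140,80),(122,255,255)),("small",(6,150,130),(16,255,255)),("red",(0,170,90),(4,255,255))):
        m=cv2.inRange(hsv,lo,hi)
        n,l,s,c=cv2.connectedComponentsWithStats(m)
        for k in range(1,n):
            if s[k,4]<25: continue
            P=C[l==k]; zt=np.percentile(P[:,2],90)
            v,u=np.nonzero(l==k)
            Q=np.array([cast(i,a,b,zt)[:2] for a,b in zip(u,v)]).astype(np.float32)
            sel=P[:,2]>zt-6; Q2=P[sel][:,:2].astype(np.float32)
            (x,y),(w,h),a=cv2.minAreaRect(Q2)
            if w<h: w,h,a=h,w,a+90
            a=(a+90)%180-90
            out.append((nm,x,y,zt,a,w,h))
            if verbose: print(nm,"px",np.round(c[k]).astype(int),s[k,4],"xyz",np.round([x,y,zt],1),"ang %.1f size %.0f %.0f"%(a,w,h))
    return out
E
python3 - <<'E'
from h import *
i=viewer.camera_info("top"); z=np.load("t0.npz"); p,d=z["p"],z["d"]
ribs(i,p,d)
C=cloud(i,d)
X,Y,Z=C[...,0],C[...,1],C[...,2]
for nm,lo,hi,box in (("pan",70,120,(340,520,-420,-60)),("console",42,56,(250,500,-120,80)),("mat",15,26,(250,600,60,460))):
    m=(Z>lo)&(Z<hi)&(X>box[0])&(X<box[1])&(Y>box[2])&(Y<box[3])
    m=cv2.morphologyEx(m.astype(np.uint8),cv2.MORPH_OPEN,np.ones((5,5)))
    n,l,s,c=cv2.connectedComponentsWithStats(m); k=1+np.argmax(s[1:,4])
    P=C[l==k]; print(nm,s[k],cv2.minAreaRect(P[:,:2].astype(np.float32)),np.percentile(P[:,2],[5,50,95]))
print("pan z",np.median(Z[175:195,350:400]), "table", np.median(Z[300:340,100:150]))
cv2.imwrite("pics/c0.png",cv2.resize(p[130:250,125:310,::-1],None,fx=4,fy=4,interpolation=cv2.INTER_CUBIC))
E
```

```text
big px [67 82] 110 xyz [806.5 570.7  15. ] ang 34.3 size 139 6
big px [355 144] 77 xyz [540.5 -66.9  12.8] ang -52.4 size 403 44
big px [152 214] 100 xyz [451.5 311.6  66.8] ang 3.1 size 45 14
big px [186 214] 104 xyz [452.9 224.3  67.1] ang 2.1 size 48 13
big px [213 216] 102 xyz [451.  158.8  66.8] ang 2.3 size 46 13
big px [324 215] 31 xyz [ 465.9 -132.3   13.4] ang 3.0 size 19 11
small px [155 162] 72 xyz [584.  310.4  65.7] ang 6.5 size 37 12
small px [217 165] 77 xyz [581.2 152.2  64.5] ang -3.2 size 37 13
red px [288 123] 189 xyz [708.9 -29.6  25.7] ang -88.5 size 57 22
red px [376 144] 25 xyz [ 642.6 -246.7   90.3] ang -6.8 size 37 4
red px [279 207] 101 xyz [437.8  22.   92. ] ang -39.9 size 132 40
pan [ 317  191  108   33 2628] ((483.558837890625, -230.12142944335938), (264.90533447265625, 73.33204650878906), 89.54010009765625) [ 86.33590383  89.39477361 101.02860203]
console [263 201  33  29 497] ((460.1214904785156, -9.804004669189453), (72.58547973632812, 81.14273071289062), 3.796185255050659) [45.88019893 49.52779265 53.85126121]
mat [ 133  159  107   83 4012] ((491.5939025878906, 233.73605346679688), (216.83981323242188, 276.0638427734375), 0.3145870864391327) [16.10817005 19.06246885 22.37084066]
pan z 89.14724941777371 table -1.0569521108658364
```

View pics/c0.png

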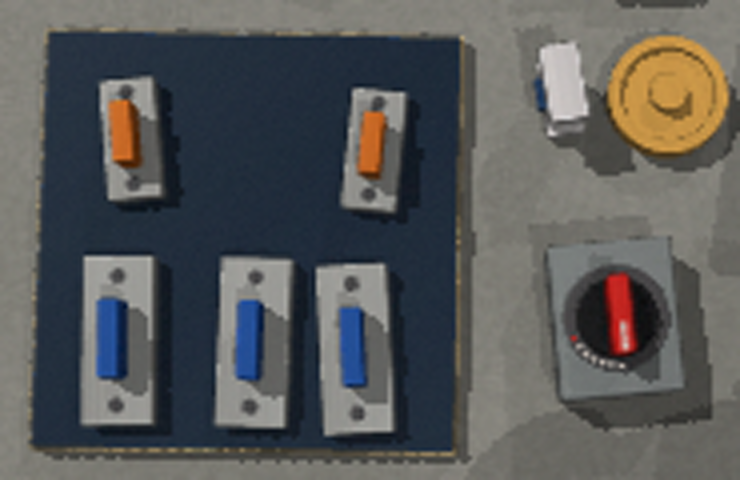

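The crop shows three blue-rib bars, two orange-rib bars and the knob. The knob's white line points toward the robot, and its dots run clockwise to the red stop dot at the lower left.

Run:
```python
from h import *
i=viewer.camera_info("top"); z=np.load("t0.npz"); p,d=z["p"],z["d"]
C=cloud(i,d); X,Y,Z=C[...,0],C[...,1],C[...,2]
hsv=cv2.cvtColor(p,cv2.COLOR_RGB2HSV)
def rep(nm,m):
    n,l,s,c=cv2.connectedComponentsWithStats(m.astype(np.uint8)); k=1+np.argmax(s[1:,4])
    P=C[l==k]; print(nm,s[k],cv2.minAreaRect(P[:,:2].astype(np.float32)),"meanz",np.percentile(P[:,2],[5,50,95]))
rep("pan",(Z>83)&(Z<120)&(X<600)&(Y<-60)&(Y>-420))
rep("knob",(Z>80)&(Z<100)&(abs(Y)<80)&(X<500)&(X>380))
rep("mat",(Z>12)&(X<640)&(Y>60)&(X>330)&(Z<80))
m=cv2.inRange(hsv,(0,170,90),(4,255,255)); m[:195]=0;m[225:]=0; v,u=np.nonzero(m)
Q=np.array([cast(i,a,b,91)[:2] for a,b in zip(u,v)],np.float32); print("knob ray",cv2.minAreaRect(Q))
m=(Z>95)&(X>560)&(X<700)&(Y<-150)&(Y>-350); print("mast",C[m].mean(0),m.sum())
```

```text
pan [ 316  158  113   67 6043] ((534.326416015625, -234.84410095214844), (262.46844482421875, 156.17782592773438), 84.45410919189453) meanz [86.22720718 89.28023506 99.86252727]
knob [276 198   8  21 118] ((474.40576171875, -7.940306663513184), (50.26902770996094, 13.795143127441406), 7.8144965171813965) meanz [85.01746404 89.88514638 92.56214753]
mat [  132   144   109   100 10257] ((511.68206787109375, 233.3105010986328), (259.7678527832031, 279.8902282714844), 0.8335610628128052) meanz [15.80192803 20.15667499 58.84156741]
knob ray ((471.51226806640625, -6.36347770690918), (35.55952072143555, 49.09669494628906), 61.653656005859375)
mast [ 635.53435145 -248.78805654  103.06850125] 318
```

```bash
cat >> h.py <<'E'
def yaw(R): return np.degrees(np.arctan2(R[1,1],R[0,1]))   # azimuth of tool y
def plan(wps,lin=180.,ang=33.,start=None):
    """wps: (x,y,z,yaw azimuth of tool y). Prints calls: shift (tool axes, m), turn share about tool z, rows"""
    o=sensors.get_obs()
    P,a=(np.array(o["position"]),yaw(np.array(o["orientation"]))) if start is None else (np.array(start[:3],float),start[3])
    print("from",np.round(P,1),round(a,1),"t",round(o["time_s"],1))
    for w in wps:
        T=np.array(w[:3],float); da=w[3]-a
        n=max(1,int(np.ceil(max(np.linalg.norm(T-P)/lin,abs(da)/ang))))
        for k in range(n):
            Q=P+(T-P)/(n-k); b=a+(w[3]-a)/(n-k)
            y=np.array([np.cos(np.radians(a)),np.sin(np.radians(a)),0]); zz=np.array([0,0,-1.]); x=np.cross(y,zz)
            s=np.round([(Q-P)@x/1e3,(Q-P)@y/1e3,(Q-P)@zz/1e3],4); t=round(-(b-a)/180,4)
            rows=max(np.linalg.norm(s)*1e3/41.7,abs(t)*180/7.16)
            print(" [%g,%g,%g,0,0,%g]"%(*s,t),"rows %.1f"%rows)
            P=P+1e3*(s[0]*x+s[1]*y+s[2]*zz); a=a-t*180
    print("end",np.round(P,1),round(a,1))
E
python3 - <<'E'
from h import *
plan([(480,-300,230,16),(474,-8,230,97.8)])
E
```

```text
from [ 287.  -582.7  221.6] -63.8 t 0.1
 [0.0994,-0.0561,-0.0028,0,0,-0.1477] rows 3.7
 [0.1139,-0.0057,-0.0028,0,0,-0.1477] rows 3.7
 [0.1044,0.0459,-0.0028,0,0,-0.1478] rows 3.7
 [0.0941,0.0249,-0,0,0,-0.1515] rows 3.8
 [0.0722,0.0653,-0,0,0,-0.1515] rows 3.8
 [0.0343,0.0912,-0,0,0,-0.1514] rows 3.8
end [474.  -8. 230.] 97.8
```

Request:
send_rows(
  rows=[
    [[0.0994,-0.0561,-0.0028,0,0,-0.1477],[0.0994,-0.0561,-0.0028,0,0,-0.1477],[0.0994,-0.0561,-0.0028,0,0,-0.1477],[0.0994,-0.0561,-0.0028,0,0,-0.1477],[0.0994,-0.0561,-0.0028,0,0,-0.1477]],
  ],
)

```text
time_s: 0.52
position: [353.7, -486.4, 225.3]
orientation: [[0.598, 0.801, 0.0], [0.801, -0.598, 0.001], [0.001, -0.0, -1.0]]
wrist_force: [-0.3, -1.1, -0.5]
grip_width: 0.998
finger_force: 0.0
```

Request:
send_rows(
  rows=[
    [[0.1139,-0.0057,-0.0028,0,0,-0.1477],[0.1139,-0.0057,-0.0028,0,0,-0.1477],[0.1139,-0.0057,-0.0028,0,0,-0.1477],[0.1139,-0.0057,-0.0028,0,0,-0.1477],[0.1139,-0.0057,-0.0028,0,0,-0.1477]],
  ],
)

```text
time_s: 0.93
position: [416.7, -393.6, 228.0]
orientation: [[0.181, 0.983, -0.0], [0.983, -0.181, -0.0], [-0.0, -0.0, -1.0]]
wrist_force: [-0.3, -0.8, -0.4]
grip_width: 0.998
finger_force: 0.0
```

Request:
send_rows(
  rows=[
    [[0.1044,0.0459,-0.0028,0,0,-0.1478],[0.1044,0.0459,-0.0028,0,0,-0.1478],[0.1044,0.0459,-0.0028,0,0,-0.1478],[0.1044,0.0459,-0.0028,0,0,-0.1478],[0.1044,0.0459,-0.0028,0,0,-0.1478]],
  ],
)

```text
time_s: 1.35
position: [480.4, -300.6, 230.7]
orientation: [[-0.275, 0.961, -0.001], [0.961, 0.275, -0.0], [-0.0, -0.001, -1.0]]
wrist_force: [-0.8, -0.3, -0.6]
grip_width: 0.998
finger_force: 0.0
```

Request:
send_rows(
  rows=[
    [[0.0941,0.0249,0,0,0,-0.1515],[0.0941,0.0249,0,0,0,-0.1515],[0.0941,0.0249,0,0,0,-0.1515],[0.0941,0.0249,0,0,0,-0.1515],[0.0941,0.0249,0,0,0,-0.1515]],
  ],
)

```text
time_s: 1.77
position: [477.2, -205.3, 230.9]
orientation: [[-0.681, 0.732, -0.001], [0.732, 0.681, -0.002], [-0.001, -0.001, -1.0]]
wrist_force: [-0.0, -1.0, -0.2]
grip_width: 1.001
finger_force: 0.0
```

Request:
send_rows(
  rows=[
    [[0.0722,0.0653,0,0,0,-0.1515],[0.0722,0.0653,0,0,0,-0.1515],[0.0722,0.0653,0,0,0,-0.1515],[0.0722,0.0653,0,0,0,-0.1515],[0.0722,0.0653,0,0,0,-0.1515]],
  ],
)

```text
time_s: 2.18
position: [476.0, -107.8, 231.0]
orientation: [[-0.941, 0.339, 0.0], [0.339, 0.941, -0.001], [-0.0, -0.001, -1.0]]
wrist_force: [0.4, -1.0, 0.3]
grip_width: 1.002
finger_force: 0.0
```

Request:
send_rows(
  rows=[
    [[0.0343,0.0912,0,0,0,-0.1514],[0.0343,0.0912,0,0,0,-0.1514],[0.0343,0.0912,0,0,0,-0.1514],[0.0343,0.0912,0,0,0,-0.1514],[0.0343,0.0912,0,0,0,-0.1514]],
  ],
)

```text
time_s: 2.6
position: [474.6, -10.2, 231.0]
orientation: [[-0.992, -0.129, 0.0], [-0.129, 0.992, -0.001], [-0.0, -0.001, -1.0]]
wrist_force: [-0.1, -0.1, -0.0]
grip_width: 1.001
finger_force: 0.0
```

Run:
```python
from h import *
i,p,d=snap("wrist","w0.png"); o=sensors.get_obs()
print(np.round(o["joints"],1),np.round(o["position"],1),yaw(o["orientation"]),np.round(i["position"],1),np.round(i["rotation"],3).tolist())
ribs(i,p,d)
plan([(474,-8,64,97.8)])
```

```text
[ 38.3  -2.4 -38.7 105.1  -1.5  76.8  97.1] [474.5 -11.  230.8] 97.12907901768563 [393.9 -21.4 393. ] [[-0.128, 0.947, 0.293], [0.992, 0.122, 0.037], [-0.001, 0.296, -0.955]]
big px [119 142] 2216 xyz [ 455.3 -121.2   12.9] ang -74.2 size 225 64
big px [428 174] 670 xyz [415.6  81.   66.5] ang 65.3 size 204 46
big px [490 184] 719 xyz [436.7 104.7  66.4] ang 82.1 size 262 50
red px [261 181] 703 xyz [446.  -11.7  91.4] ang 6.2 size 106 14
red px [221 332] 837 xyz [557.6 -31.8  25.1] ang -0.0 size 327 58
from [474.5 -11.  230.8] 97.1 t 2.6
 [0.0002,0.003,0.1668,0,0,-0.0037] rows 4.0
end [474.  -8.  64.] 97.8
```

View pics/w0.png

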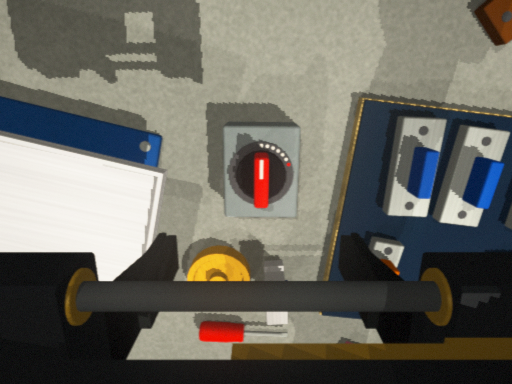

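The wrist view shows the knob centred at about (261,181), between the open fingers. The console is at (261,170), with the white line end up and the red stop dot at (289,164).

Run:
```python
from h import *
i,p,d=snap("wrist"); C=cloud(i,d)
hsv=cv2.cvtColor(p,cv2.COLOR_RGB2HSV)
m=(cv2.inRange(hsv,(0,150,90),(6,255,255))>0)|(C[...,2]>84)&(C[...,2]<100)
m[:120]=0;m[240:]=0;m[:,:230]=0;m[:,300:]=0; m&=(C[...,2]>86)&(C[...,2]<97)
print(m.sum(),cv2.minAreaRect(C[m][:,:2].astype(np.float32)),C[m].mean(0))
v,u=np.nonzero(m); Q=np.array([cast(i,a,b,91)[:2] for a,b in zip(u,v)],np.float32); print(cv2.minAreaRect(Q))
k=(C[...,2]>45)&(C[...,2]<54);k[:100]=0;k[235:]=0;k[:,:205]=0;k[:,310:]=0;print(cv2.minAreaRect(C[k][:,:2].astype(np.float32)))
```

```text
747 ((474.25311279296875, -8.381982803344727), (48.930118560791016, 13.532511711120605), 6.945860862731934) [473.52951765  -8.61154606  90.39650283]
((473.62200927734375, -8.54884147644043), (48.47587966918945, 13.40423583984375), 7.0948076248168945)
((474.87957763671875, -8.339767456054688), (100.11878967285156, 80.1195068359375), 6.805294036865234)
```

Request:
send_rows(
  rows=[
    [[0,0.003,0.03,0,0,0],[0,0.003,0.07,0,0,0],[0,0.003,0.11,0,0,0],[0,0.003,0.15,0,0,0],[0,0.003,0.15,0,0,0]],
  ],
)

```text
time_s: 3.12
position: [467.8, -7.4, 73.9]
orientation: [[-0.992, -0.127, -0.014], [-0.127, 0.992, 0.002], [0.013, 0.004, -1.0]]
wrist_force: [-2.9, -0.9, -0.0]
grip_width: 1.003
finger_force: 0.0
```

Request:
send_rows(
  rows=[
    [[0,0,0.009,0,0,0],[0,0,0.017,0,0,0],[0,0,0.017,0,0,0],[0,0,0.017,0,0,0]],
  ],
)

```text
time_s: 3.45
position: [475.2, -5.8, 65.4]
orientation: [[-0.991, -0.134, 0.002], [-0.134, 0.991, -0.001], [-0.002, -0.001, -1.0]]
wrist_force: [0.6, 0.2, 0.0]
grip_width: 0.995
finger_force: 0.0
```

Request:
send_rows(
  rows=[
    [[0,0,0,0,0,0],[0,0,0,0,0,0],[0,0,0,0,0,0],[0,0,0,0,0,0],[0,0,0,0,0,0]],
  ],
  fingers=1,
  squeeze=25,
)

```text
time_s: 3.87
position: [474.1, -5.5, 64.3]
orientation: [[-0.991, -0.136, 0.001], [-0.136, 0.991, -0.0], [-0.001, -0.0, -1.0]]
wrist_force: [0.2, -0.4, 0.6]
grip_width: 0.703
finger_force: 0.0
```

Request:
send_rows(
  rows=[
    [[0,0,0,0,0,0],[0,0,0,0,0,0],[0,0,0,0,0,0],[0,0,0,0,0,0]],
  ],
)

```text
time_s: 4.2
position: [473.9, -5.4, 63.9]
orientation: [[-0.991, -0.136, -0.0], [-0.136, 0.991, -0.0], [0.0, -0.0, -1.0]]
wrist_force: [-0.1, -0.5, 0.4]
grip_width: 0.403
finger_force: 0.0
```

Request:
send_rows(
  rows=[
    [[0,-0.003,0,0,0,0],[0,-0.003,0,0,0,0],[0,-0.003,0,0,0,0],[0,-0.003,0,0,0,0],[0,-0.003,0,0,0,0]],
  ],
)

```text
time_s: 4.62
position: [474.2, -7.7, 63.9]
orientation: [[-0.991, -0.135, -0.0], [-0.135, 0.991, 0.001], [0.0, 0.001, -1.0]]
wrist_force: [-0.3, 3.5, 0.5]
grip_width: 0.159
finger_force: 25.0
```

Request:
send_rows(
  rows=[
    [[0,0,0,0,0,0],[0,0,0,0,0,0],[0,0,0,0,0,0]],
  ],
)

```text
time_s: 4.87
position: [474.2, -7.8, 63.9]
orientation: [[-0.991, -0.136, -0.0], [-0.136, 0.991, 0.001], [0.0, 0.001, -1.0]]
wrist_force: [-1.3, 3.9, -0.1]
grip_width: 0.163
finger_force: 25.0
```

```bash
python3 -c "
from h import *
o=sensors.get_obs(); print(o)"
```

```text
{'time_s': 4.8667, 'joints': array([ 35.8553918 ,   8.40968898, -40.06391246, 116.60957026,
         6.38541621,  57.10947194,  90.42731132]), 'qvel': array([-0.00773647, -0.04042765,  0.02870334, -0.08188478,  0.12649544,
        0.0203372 ,  0.02123405]), 'joint_torque': array([ 1.47652265e+00, -2.87263727e+01, -9.75532830e-01, -2.68206382e+01,
        1.33427303e+00, -1.65006949e-02,  2.82575609e-01]), 'position': array([474.19031791,  -7.75572738,  63.88527067]), 'orientation': array([[-9.90724713e-01, -1.35884065e-01, -2.51571762e-04],
       [-1.35884216e-01,  9.90724455e-01,  7.31533171e-04],
       [ 1.49834596e-04,  7.58932622e-04, -9.99999701e-01]]), 'wrist_force': array([-1.33333528,  3.92930115, -0.10580154]), 'wrist_torque': array([ 0.97141014,  0.00496925, -0.23230297]), 'finger_force': 25.000089118257165, 'grip_width': 0.16304403993925892}
```

Request:
send_rows(
  rows=[
    [[0,0,0,0,0,0.039],[0,0,0,0,0,0.078],[0,0,0,0,0,0.117],[0,0,0,0,0,0.156],[0,0,0,0,0,0.195]],
  ],
)

```text
time_s: 5.28
position: [474.3, -7.4, 63.9]
orientation: [[-0.887, 0.462, -0.0], [0.462, 0.887, 0.001], [0.0, 0.001, -1.0]]
wrist_force: [-0.1, 4.5, 0.6]
grip_width: 0.157
finger_force: 25.0
```

Request:
send_rows(
  rows=[
    [[0,0,0,0,0,0.039],[0,0,0,0,0,0.078],[0,0,0,0,0,0.117],[0,0,0,0,0,0.156],[0,0,0,0,0,0.18]],
  ],
)

```text
time_s: 5.7
position: [474.5, -7.2, 63.9]
orientation: [[-0.501, 0.865, 0.0], [0.865, 0.501, 0.001], [0.001, 0.001, -1.0]]
wrist_force: [0.8, 5.5, -0.0]
grip_width: 0.158
finger_force: 25.0
```

Request:
send_rows(
  rows=[
    [[0,0,0,0,0,0.01],[0,0,0,0,0,0.018],[0,0,0,0,0,0.018],[0,0,0,0,0,0.018]],
  ],
)

```text
time_s: 6.03
position: [474.5, -7.2, 63.9]
orientation: [[-0.458, 0.889, 0.001], [0.889, 0.458, 0.001], [0.0, 0.001, -1.0]]
wrist_force: [0.5, 5.7, -1.1]
grip_width: 0.16
finger_force: 25.0
```

```bash
python3 -c "
from h import *
o=sensors.get_obs(); print(yaw(o['orientation']),o['wrist_torque'],o['joints'])
i,p,d=snap('scene'); cv2.imwrite('pics/k1.png',cv2.resize(p[130:230,180:300,::-1],None,fx=4,fy=4))"
```

```text
27.23524565175853 [ 1.22400273 -0.24961167  0.55513072] [ 30.05340886   7.66415214 -33.93809924 116.76932602   5.05583935
  56.92982815  20.82688954]
```

Request:
send_rows(
  rows=[
    [[0,0,0,0,0,0],[0,0,0,0,0,0],[0,0,0,0,0,0],[0,0,0,0,0,0],[0,0,0,0,0,0]],
  ],
  fingers=-1,
)

```text
time_s: 6.5
position: [473.8, -8.9, 63.8]
orientation: [[-0.455, 0.891, -0.001], [0.891, 0.455, -0.001], [-0.0, -0.001, -1.0]]
wrist_force: [-0.5, 2.4, -0.0]
grip_width: 0.451
finger_force: 1.0
```

Request:
send_rows(
  rows=[
    [[0,0,0,0,0,0],[0,0,0,0,0,0],[0,0,0,0,0,0],[0,0,0,0,0,0],[0,0,0,0,0,0]],
  ],
)

```text
time_s: 6.92
position: [474.5, -9.2, 64.0]
orientation: [[-0.454, 0.891, 0.0], [0.891, 0.454, -0.001], [-0.001, -0.0, -1.0]]
wrist_force: [-0.8, -0.5, -0.0]
grip_width: 0.83
finger_force: 0.0
```

Request:
send_rows(
  rows=[
    [[0,0,0,0,0,0],[0,0,0,0,0,0],[0,0,0,0,0,0]],
  ],
)

```text
time_s: 7.17
position: [474.3, -8.6, 64.0]
orientation: [[-0.455, 0.891, 0.0], [0.891, 0.455, -0.0], [-0.0, -0.0, -1.0]]
wrist_force: [-0.6, 0.3, 0.8]
grip_width: 0.982
finger_force: 0.0
```

Request:
send_rows(
  rows=[
    [[0,0,-0.04,0,0,0],[0,0,-0.08,0,0,0],[0,0,-0.12,0,0,0],[0,0,-0.15,0,0,0],[0,0,-0.15,0,0,0]],
  ],
)

```text
time_s: 7.58
position: [478.3, -8.3, 220.8]
orientation: [[-0.455, 0.89, 0.012], [0.89, 0.455, -0.002], [-0.007, 0.009, -1.0]]
wrist_force: [0.7, 0.5, 0.8]
grip_width: 0.998
finger_force: 0.0
```

Request:
send_rows(
  rows=[
    [[0,0,0,0,0,0],[0,0,0,0,0,0]],
  ],
)

```text
time_s: 7.75
position: [473.8, -8.5, 213.2]
orientation: [[-0.455, 0.891, -0.001], [0.891, 0.455, -0.0], [0.0, -0.001, -1.0]]
wrist_force: [0.1, -0.9, -1.2]
grip_width: 1.001
finger_force: 0.0
```

```bash
cat >> h.py <<'E'
def knob(i,p,d):
    C=cloud(i,d); m=(abs(C[...,0]-474)<45)&(abs(C[...,1]+8)<45)&(C[...,2]>84)&(C[...,2]<98)&(p[...,0]>120)&(p[...,1]<90)
    if m.sum()>20: print("knob",m.sum(),cv2.minAreaRect(C[m][:,:2].astype(np.float32)))
def look(n="top"):
    i,p,d=snap(n); ribs(i,p,d); knob(i,p,d)
    C=cloud(i,d); m=(abs(C[...,0]-534)<60)&(abs(C[...,1]+235)<100); print("pan z",np.percentile(C[m][:,2],[5,20,50]))
    return i,p,d
E
python3 - <<'E'
from h import *
knob(*snap("wrist")); i,p,d=look()
o=sensors.get_obs(); print(o["joints"])
plan([(475,150,200,60),(451.5,225,150,92)])
E
```

```text
knob 759 ((474.87945556640625, -8.434652328491211), (49.34584426879883, 14.194731712341309), 6.550703525543213)
big px [67 82] 110 xyz [807.2 571.1  14.3] ang 34.4 size 141 6
big px [355 144] 78 xyz [ 661.2 -221.    14. ] ang 84.8 size 34 33
big px [152 214] 101 xyz [451.6 311.6  67.5] ang 1.0 size 45 13
big px [187 215] 108 xyz [452.8 224.2  67.4] ang 1.7 size 48 13
big px [212 216] 98 xyz [450.9 158.7  67.1] ang 2.7 size 45 13
small px [155 162] 75 xyz [584.1 311.3  64.8] ang 3.9 size 37 13
small px [217 165] 73 xyz [497.6 123.4  65.2] ang 18.2 size 212 22
red px [288 123] 189 xyz [709.1 -30.   25.8] ang -83.2 size 58 21
red px [376 144] 27 xyz [ 642.5 -246.7   89.2] ang -10.0 size 36 5
pan z [86.12013409 87.58453496 89.10322261]
[ 32.23924909  -1.76127621 -33.43281812 106.88153269  -1.02977634
  74.76488479  26.15291371]
from [473.2  -8.5 212.2] 27.1 t 7.8
 [0.1403,0.0737,0.0122,0,0,-0.183] rows 4.6
 [0.0579,0.0532,0.05,0,0,-0.1778] rows 4.5
end [451.5 225.  150. ] 92.0
```

Knob zeroed and back at rest. Next is the middle big bar.

Run:
```python
from h import *
plan([(460,130,150,60),(452.5,224.2,120,91.7),(452.5,224.2,39.5,91.7)])
print("lift+carry"); plan([(452.5,224.2,180,91.7),(490,-40,190,88),(531.1,-264.9,180,84.5),(531.1,-264.9,92,84.5)],start=(452.5,224.2,39.5,91.7))
```

```text
from [473.2  -8.5 212.2] 27.1 t 7.8
 [0.1293,0.0512,0.0622,0,0,-0.183] rows 4.6
 [0.0536,0.0779,0.03,0,0,-0.1761] rows 4.4
 [0,-0,0.0805,0,0,-0] rows 1.9
end [452.5 224.2  39.5] 91.7
lift+carry
from [452.5 224.2  39.5] 91.7 t 7.8
 [0,0,-0.1405,0,0,-0] rows 3.4
 [-0.0148,-0.1326,-0.005,0,0,0.0103] rows 3.2
 [-0.0191,-0.132,-0.005,0,0,0.0103] rows 3.2
 [-0.0245,-0.1117,0.005,0,0,0.0097] rows 2.7
 [-0.0279,-0.1109,0.005,0,0,0.0097] rows 2.7
 [0,0,0.088,0,0,0] rows 2.1
end [ 531.1 -264.9   92. ] 84.5
```

Request:
send_rows(
  rows=[
    [[0.1293,0.0512,0.0622,0,0,-0.183],[0.1293,0.0512,0.0622,0,0,-0.183],[0.1293,0.0512,0.0622,0,0,-0.183],[0.1293,0.0512,0.0622,0,0,-0.183],[0.1293,0.0512,0.0622,0,0,-0.183]],
  ],
  fingers=0,
)

```text
time_s: 8.27
position: [457.0, 136.1, 148.2]
orientation: [[-0.873, 0.487, -0.007], [0.487, 0.873, 0.002], [0.007, -0.001, -1.0]]
wrist_force: [-0.3, -0.9, 0.6]
grip_width: 0.709
finger_force: 0.0
```

Request:
send_rows(
  rows=[
    [[0.0536,0.0779,0.03,0,0,-0.1761],[0.0536,0.0779,0.03,0,0,-0.1761],[0.0536,0.0779,0.03,0,0,-0.1761],[0.0536,0.0779,0.03,0,0,-0.1761],[0.0536,0.0779,0.03,0,0,-0.1761]],
  ],
)

```text
time_s: 8.68
position: [451.5, 225.7, 119.7]
orientation: [[-0.999, -0.039, -0.004], [-0.039, 0.999, 0.0], [0.004, 0.0, -1.0]]
wrist_force: [0.7, -0.2, 1.5]
grip_width: 0.504
finger_force: 0.0
```

Request:
send_rows(
  rows=[
    [[0,0,0,0,0,0],[0,0,0,0,0,0],[0,0,0,0,0,0]],
  ],
)

```text
time_s: 8.93
position: [453.3, 223.8, 121.0]
orientation: [[-1.0, -0.027, -0.001], [-0.027, 1.0, -0.0], [0.001, -0.0, -1.0]]
wrist_force: [-0.5, -0.4, -0.3]
grip_width: 0.5
finger_force: 0.0
```

Run:
```python
from h import *
o=sensors.get_obs(); print(o["joints"],o["position"],o["orientation"][:,2]); 
i,p,d=snap("wrist"); ribs(i,p,d)
ribs(*snap("top"))
plan([(452.5,224.2,39.5,91.7)])
```

```text
[ 17.05934415   9.83278707 -49.73107167 109.14848624   8.25652252
  64.76654046  55.77184163] [453.25178607 223.78638721 121.02097529] [-1.33132863e-03 -3.61891181e-04 -9.99999048e-01]
big px [118 181] 1092 xyz [408.4 147.2  20.7] ang -47.8 size 158 45
big px [170 203] 1912 xyz [417.6 176.7  66.4] ang -27.8 size 122 36
big px [260 210] 1349 xyz [425.  224.6  66.5] ang -0.5 size 105 13
big px [374 205] 1064 xyz [412.8 278.9  65.5] ang 39.6 size 137 38
big px [112 222] 40 xyz [479.2  98.9  20.6] ang 26.1 size 10 8
small px [269   2] 58 xyz [311.1 226.   18.5] ang -87.8 size 9 4
big px [67 82] 110 xyz [806.8 571.1  15.1] ang 34.6 size 138 6
big px [355 144] 77 xyz [ 661.5 -221.5   13.1] ang 84.9 size 34 34
big px [324 215] 33 xyz [ 466.  -134.2   13.5] ang 0.5 size 19 14
small px [217 165] 77 xyz [581.6 151.3  65.2] ang -1.5 size 37 12
red px [288 123] 189 xyz [709.  -30.1  25.7] ang -82.9 size 58 21
red px [376 144] 25 xyz [ 643.  -247.    88.5] ang -9.0 size 35 5
red px [279 207] 103 xyz [474.2  -7.7  91.9] ang 6.6 size 49 14
from [453.6 223.9 121.5] 91.6 t 9.0
 [0.001,0.0004,0.082,0,0,-0.0005] rows 2.0
end [452.5 224.2  39.5] 91.7
```

Request:
send_rows(
  rows=[
    [[0.001,0.0004,0.03,0,0,0],[0.001,0.0004,0.06,0,0,0],[0.001,0.0004,0.075,0,0,0],[0.001,0.0004,0.082,0,0,0],[0.001,0.0004,0.082,0,0,0]],
  ],
)

```text
time_s: 9.45
position: [451.8, 224.7, 39.3]
orientation: [[-1.0, -0.029, -0.002], [-0.029, 1.0, -0.0], [0.002, -0.0, -1.0]]
wrist_force: [0.1, 0.2, 0.6]
grip_width: 0.501
finger_force: 0.0
```

Request:
send_rows(
  rows=[
    [[0,0,0,0,0,0],[0,0,0,0,0,0],[0,0,0,0,0,0],[0,0,0,0,0,0],[0,0,0,0,0,0]],
  ],
  fingers=1,
  squeeze=35,
)

```text
time_s: 9.87
position: [452.9, 224.6, 40.0]
orientation: [[-1.0, -0.029, 0.001], [-0.029, 1.0, -0.0], [-0.001, -0.0, -1.0]]
wrist_force: [1.1, 0.2, -0.1]
grip_width: 0.205
finger_force: 0.0
```

Request:
send_rows(
  rows=[
    [[0,0,0,0,0,0],[0,0,0,0,0,0],[0,0,0,0,0,0]],
  ],
)

```text
time_s: 10.12
position: [452.8, 224.9, 40.0]
orientation: [[-1.0, -0.03, 0.001], [-0.03, 1.0, 0.0], [-0.001, 0.0, -1.0]]
wrist_force: [-0.4, 0.1, 2.0]
grip_width: 0.156
finger_force: 34.9
```

Request:
send_rows(
  rows=[
    [[0,0,-0.03,0,0,0],[0,0,-0.06,0,0,0],[0,0,-0.1,0,0,0],[0,0,-0.14,0,0,0],[0,0,-0.14,0,0,0]],
  ],
)

```text
time_s: 10.53
position: [456.3, 226.9, 186.7]
orientation: [[-0.999, -0.03, 0.011], [-0.03, 1.0, 0.003], [-0.011, 0.002, -1.0]]
wrist_force: [1.3, 1.4, -0.8]
grip_width: 0.154
finger_force: 34.9
```

Request:
send_rows(
  rows=[
    [[0,0,0,0,0,0],[0,0,0,0,0,0],[0,0,0,0,0,0]],
  ],
)

```text
time_s: 10.78
position: [451.2, 223.7, 177.6]
orientation: [[-1.0, -0.03, -0.004], [-0.03, 1.0, -0.001], [0.004, -0.001, -1.0]]
wrist_force: [-0.5, 0.8, -2.6]
grip_width: 0.158
finger_force: 34.9
```

Run:
```python
from h import *
o=sensors.get_obs(); print(o["joints"],o["wrist_force"],o["grip_width"],o["finger_force"])
plan([(490,-40,190,88),(531.1,-264.9,180,84.5)])
```

```text
[ 19.15338758   5.88369433 -50.71678244 105.40857883   4.76800291
  71.14647888  58.71473601] [-0.49535297  0.79247707 -2.57738039] 0.1584190595137184 34.87938106991351
from [451.2 223.7 177.6] 91.7 t 10.8
 [-0.0155,-0.1324,-0.0062,0,0,0.0103] rows 3.2
 [-0.0198,-0.1318,-0.0062,0,0,0.0102] rows 3.2
 [-0.0244,-0.1117,0.005,0,0,0.0097] rows 2.7
 [-0.0279,-0.1108,0.005,0,0,0.0098] rows 2.7
end [ 531.1 -264.9  180. ] 84.5
```

Request:
send_rows(
  rows=[
    [[-0.003,-0.027,0,0,0,0.002],[-0.006,-0.053,0,0,0,0.004],[-0.0095,-0.08,0,0,0,0.006],[-0.0125,-0.106,0,0,0,0.008],[-0.0155,-0.1324,0,0,0,0.0103]],
  ],
)

```text
time_s: 11.2
position: [470.6, 91.3, 177.6]
orientation: [[-1.0, 0.003, -0.004], [0.003, 1.0, -0.0], [0.004, -0.0, -1.0]]
wrist_force: [0.0, -0.1, -2.7]
grip_width: 0.154
finger_force: 34.9
```

Request:
send_rows(
  rows=[
    [[-0.004,-0.027,0,0,0,0.002],[-0.008,-0.053,0,0,0,0.004],[-0.012,-0.08,0,0,0,0.006],[-0.016,-0.106,0,0,0,0.008],[-0.0198,-0.1318,0,0,0,0.0102]],
  ],
)

```text
time_s: 11.62
position: [490.0, -40.4, 177.5]
orientation: [[-0.999, 0.035, -0.004], [0.035, 0.999, 0.001], [0.004, 0.001, -1.0]]
wrist_force: [0.5, -0.0, -3.0]
grip_width: 0.159
finger_force: 34.9
```

Request:
send_rows(
  rows=[
    [[-0.005,-0.023,0,0,0,0.002],[-0.01,-0.046,0,0,0,0.004],[-0.015,-0.069,0,0,0,0.006],[-0.02,-0.091,0,0,0,0.008],[-0.0244,-0.1117,0,0,0,0.0097]],
  ],
)

```text
time_s: 12.03
position: [510.8, -152.7, 177.3]
orientation: [[-0.998, 0.066, -0.004], [0.066, 0.998, 0.001], [0.004, 0.001, -1.0]]
wrist_force: [0.8, 0.3, -2.3]
grip_width: 0.161
finger_force: 34.9
```

Request:
send_rows(
  rows=[
    [[-0.006,-0.025,0,0,0,0.002],[-0.012,-0.05,0,0,0,0.005],[-0.018,-0.075,0,0,0,0.007],[-0.024,-0.1,0,0,0,0.009],[-0.0279,-0.1108,0,0,0,0.0098]],
  ],
)

```text
time_s: 12.45
position: [531.1, -268.4, 177.5]
orientation: [[-0.995, 0.1, -0.003], [0.1, 0.995, -0.0], [0.003, -0.001, -1.0]]
wrist_force: [-0.1, -0.5, -2.9]
grip_width: 0.161
finger_force: 34.9
```

Request:
send_rows(
  rows=[
    [[0,0,0,0,0,0],[0,0,0,0,0,0],[0,0,0,0,0,0],[0,0,0,0,0,0],[0,0,0,0,0,0]],
  ],
)

```text
time_s: 12.87
position: [532.8, -262.2, 179.9]
orientation: [[-0.996, 0.093, -0.0], [0.093, 0.996, 0.0], [0.0, 0.0, -1.0]]
wrist_force: [0.7, 0.4, -2.7]
grip_width: 0.161
finger_force: 34.9
```

Run:
```python
from h import *
o=sensors.get_obs(); print(o["joints"],o["wrist_force"],o["grip_width"])
i,p,d=snap("scene"); ribs(i,p,d)
plan([(531.1,-264.9,92,84.5)])
cv2.imwrite("pics/s1.png",cv2.resize(p[60:260,80:330,::-1],None,fx=3,fy=3))
```

```text
[ 46.35623499  14.85661481 -26.69483703  94.00347356   6.91628703
  72.78693917 103.01560179] [ 0.65687934  0.38999015 -2.7414854 ] 0.16100283485964414
big px [166  10] 633 xyz [ 377.5 -438.2  -84.3] ang 55.3 size 2115 128
big px [477  19] 1570 xyz [ 48.2 385.  183.6] ang 13.0 size 1749 233
big px [48 50] 1682 xyz [ 720.6 -428.7    4.7] ang 72.4 size 1834 149
big px [150 111] 29 xyz [ 555.1 -260.5  207.6] ang -63.3 size 7 5
big px [162 174] 665 xyz [674.9 113.1  15.5] ang 71.1 size 834 247
big px [283 202] 85 xyz [454.5 161.8  69.3] ang 4.4 size 45 11
big px [327 235] 90 xyz [454.4 314.2  69. ] ang 2.5 size 45 11
small px [249 229] 81 xyz [583.8 153.2  67.7] ang -7.4 size 36 13
small px [295 269] 80 xyz [749.8 382.3  67.8] ang 23.0 size 392 19
red px [233 172] 98 xyz [478.8  -4.4  93.1] ang 3.5 size 44 11
red px [169 227] 130 xyz [712.9 -26.8  27.7] ang -87.5 size 54 20
from [ 532.8 -262.6  180. ] 84.6 t 12.9
 [0.0015,-0.0025,0.088,0,0,0.0006] rows 2.1
end [ 531.1 -264.9   92. ] 84.5
```

View pics/s1.png

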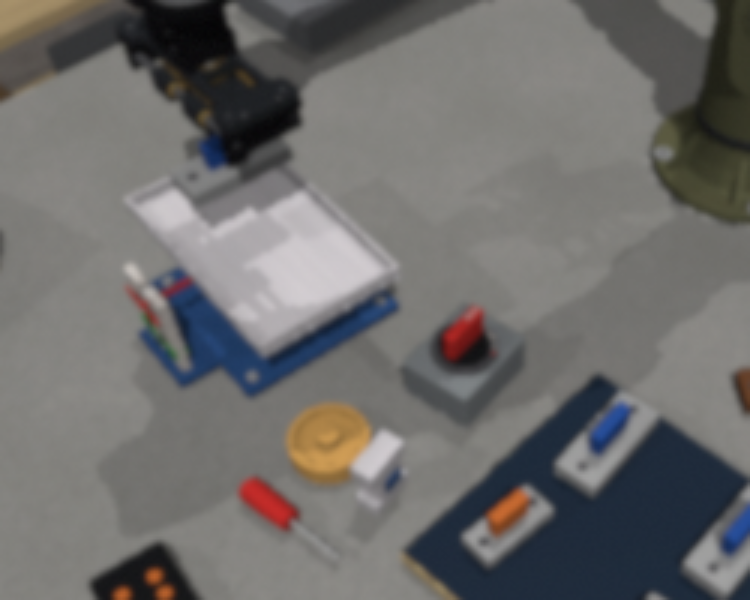

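The bar is held over the pan (bar at about pixel (235,180) in the crop, level), and the knob is at rest. Lowering now.

Request:
send_rows(
  rows=[
    [[0.001,-0.002,0.025,0,0,0],[0.001,-0.002,0.045,0,0,0],[0.001,-0.002,0.06,0,0,0],[0.001,-0.002,0.07,0,0,0],[0.001,-0.002,0.078,0,0,0]],
  ],
)

```text
time_s: 13.33
position: [531.0, -265.2, 101.1]
orientation: [[-0.995, 0.095, -0.001], [0.095, 0.995, 0.0], [0.001, 0.0, -1.0]]
wrist_force: [-1.6, 0.9, -0.9]
grip_width: 0.159
finger_force: 34.9
```

Request:
send_rows(
  rows=[
    [[0,0,0.005,0,0,0],[0,0,0.01,0,0,0],[0,0,0.01,0,0,0],[0,0,0.01,0,0,0],[0,0,0.01,0,0,0]],
  ],
)

```text
time_s: 13.75
position: [531.9, -265.8, 92.6]
orientation: [[-0.995, 0.096, 0.001], [0.096, 0.995, -0.0], [-0.001, -0.0, -1.0]]
wrist_force: [-1.6, 1.4, -0.3]
grip_width: 0.158
finger_force: 34.9
```

Request:
send_rows(
  rows=[
    [[0,0,0,0,0,0],[0,0,0,0,0,0],[0,0,0,0,0,0],[0,0,0,0,0,0],[0,0,0,0,0,0]],
  ],
  fingers=0,
)

```text
time_s: 14.17
position: [531.6, -266.1, 92.0]
orientation: [[-0.995, 0.096, 0.001], [0.096, 0.995, -0.001], [-0.001, -0.0, -1.0]]
wrist_force: [-0.4, 0.3, 0.1]
grip_width: 0.442
finger_force: 0.0
```

Request:
send_rows(
  rows=[
    [[0,0,0,0,0,0],[0,0,0,0,0,0],[0,0,-0.03,0,0,0],[0,0,-0.07,0,0,0],[0,0,-0.1,0,0,0]],
  ],
)

```text
time_s: 14.58
position: [531.6, -265.8, 193.8]
orientation: [[-0.995, 0.096, 0.001], [0.096, 0.995, -0.0], [-0.001, -0.0, -1.0]]
wrist_force: [0.7, 0.2, 0.0]
grip_width: 0.499
finger_force: 0.0
```

Run:
```python
from h import *
ribs(*snap("top"))
i,p,d=snap("wrist"); ribs(i,p,d); 
plan([(490,-40,180,88),(451,158.8,120,92.5)])
```

```text
big px [67 82] 110 xyz [619.  356.7  15.3] ang 48.7 size 705 37
big px [356 146] 105 xyz [ 658.7 -226.6   13.1] ang 84.2 size 46 39
big px [385 194] 38 xyz [ 515.7 -263.3  119. ] ang -0.6 size 15 11
big px [152 214] 100 xyz [437.8 198.2  66.7] ang 83.1 size 244 46
big px [213 216] 104 xyz [450.9 158.9  66.9] ang 2.6 size 46 13
small px [155 162] 73 xyz [491.6 206.7  66.3] ang 48.6 size 311 31
small px [217 165] 77 xyz [581.4 151.7  64.8] ang -2.6 size 37 13
red px [288 123] 189 xyz [709.1 -30.   25.5] ang -83.5 size 58 21
red px [279 207] 99 xyz [475.   -7.9  91.9] ang 6.6 size 48 13
big px [221  84] 389 xyz [ 445.  -291.2   12.9] ang 84.5 size 65 13
big px [260 197] 995 xyz [ 504.7 -264.   119.6] ang -5.8 size 105 13
big px [251 277] 51 xyz [ 561.  -277.    12.7] ang -7.4 size 220 7
big px [284 277] 32 xyz [ 669.  -251.    12.6] ang -4.1 size 10 5
red px [290 276] 31 xyz [ 631.6 -246.    72.2] ang -3.9 size 10 3
from [ 534.9 -267.1  198.2] 84.5 t 14.7
 [0.0332,0.1109,0.0091,0,0,-0.0097] rows 2.8
 [0.0298,0.1118,0.0091,0,0,-0.0097] rows 2.8
 [0.023,0.0987,0.03,0,0,-0.0125] rows 2.5
 [0.0191,0.0994,0.03,0,0,-0.0125] rows 2.5
end [451.  158.8 120. ] 92.5
```

Run:
```python
from h import *
plan([(490,-40,180,88),(451,158.8,120,92.6)],start=(531.6,-266,192,84.5))
```

```text
from [ 531.6 -266.   192. ] 84.5 t 14.7
 [0.0315,0.1105,0.006,0,0,-0.0097] rows 2.8
 [0.0282,0.1114,0.006,0,0,-0.0097] rows 2.8
 [0.023,0.0986,0.03,0,0,-0.0128] rows 2.5
 [0.0189,0.0995,0.03,0,0,-0.0128] rows 2.5
end [451.  158.8 120. ] 92.6
```

Request:
send_rows(
  rows=[
    [[0.0315,0.1105,0.006,0,0,-0.0097],[0.0315,0.1105,0.006,0,0,-0.0097],[0.0315,0.1105,0.006,0,0,-0.0097]],
  ],
)

```text
time_s: 14.93
position: [509.9, -149.7, 185.0]
orientation: [[-0.998, 0.065, -0.001], [0.065, 0.998, 0.001], [0.001, 0.001, -1.0]]
wrist_force: [0.8, 1.1, -0.4]
grip_width: 0.501
finger_force: 0.0
```

Request:
send_rows(
  rows=[
    [[0.0282,0.1114,0.006,0,0,-0.0097],[0.0282,0.1114,0.006,0,0,-0.0097],[0.0282,0.1114,0.006,0,0,-0.0097]],
  ],
)

```text
time_s: 15.18
position: [488.6, -36.3, 179.1]
orientation: [[-0.999, 0.033, -0.001], [0.033, 0.999, 0.0], [0.001, 0.0, -1.0]]
wrist_force: [0.1, -0.3, -0.7]
grip_width: 0.502
finger_force: 0.0
```

Request:
send_rows(
  rows=[
    [[0.023,0.0986,0.03,0,0,-0.0128],[0.023,0.0986,0.03,0,0,-0.0128],[0.023,0.0986,0.03,0,0,-0.0128]],
  ],
)

```text
time_s: 15.43
position: [468.1, 64.3, 148.5]
orientation: [[-1.0, -0.01, -0.001], [-0.01, 1.0, 0.001], [0.001, 0.001, -1.0]]
wrist_force: [-0.5, 0.7, 0.4]
grip_width: 0.5
finger_force: 0.0
```

Request:
send_rows(
  rows=[
    [[0.0189,0.0995,0.03,0,0,-0.0128],[0.0189,0.0995,0.03,0,0,-0.0128],[0.0189,0.0995,0.03,0,0,-0.0128]],
  ],
)

```text
time_s: 15.68
position: [448.5, 163.4, 118.5]
orientation: [[-0.999, -0.05, -0.001], [-0.05, 0.999, 0.001], [0.001, 0.001, -1.0]]
wrist_force: [-0.8, 0.6, 0.4]
grip_width: 0.504
finger_force: 0.0
```

Request:
send_rows(
  rows=[
    [[0,0,0,0,0,0],[0,0,0,0,0,0],[0,0,0,0,0,0],[0,0,0,0,0,0],[0,0,0,0,0,0]],
  ],
)

```text
time_s: 16.1
position: [451.5, 157.5, 119.9]
orientation: [[-0.999, -0.043, 0.0], [-0.043, 0.999, -0.0], [-0.0, -0.001, -1.0]]
wrist_force: [-0.4, -0.2, 0.1]
grip_width: 0.5
finger_force: 0.0
```

```bash
cat >> h.py <<'E'
def ctool():
    "rib under the gripper from the wrist camera: centre, angle"
    i,p,d=snap("wrist"); o=sensors.get_obs(); T=np.array(o["position"]); C=cloud(i,d)
    hsv=cv2.cvtColor(p,cv2.COLOR_RGB2HSV); m=cv2.inRange(hsv,(105,140,80),(122,255,255))|cv2.inRange(hsv,(5,150,110),(17,255,255))
    m=(m>0)&(np.hypot(C[...,0]-T[0],C[...,1]-T[1])<45)&(C[...,2]<T[2]-25)&(C[...,2]>35)
    P=C[m]; P=P[P[:,2]>np.percentile(P[:,2],60)-5]
    print("under tool",len(P),cv2.minAreaRect(P[:,:2].astype(np.float32)),"z",np.median(P[:,2]))
def sink():
    i,p,d=snap("top"); C=cloud(i,d); X,Y,Z=C[...,0]-534,C[...,1]+235,C[...,2]
    c,s=np.cos(np.radians(-5.55)),np.sin(np.radians(-5.55)); u=X*c+Y*s; v=-X*s+Y*c
    lip=(abs(u)<82)&(abs(v)<132)&((abs(u)>77)|(abs(v)>127)); fl=(abs(u)>58)&(abs(u)<70)&(abs(v)<115)
    f=Z[fl&(Z<100)&(Z>10)]; print("floor z",np.median(f),f.std(),len(f)); return i,p,d
E
python3 - <<'E'
from h import *
z=np.load("t0.npz"); 
import h
i=viewer.camera_info("top"); h.snap0=h.snap; h.snap=lambda n:(i,z["p"],z["d"]); h.sink(); h.snap=h.snap0
ribs(*h.sink())
ctool(); o=sensors.get_obs(); print(np.round(o["joints"],1),np.round(o["position"],1),yaw(o["orientation"]))
E
```

```text
floor z 88.88622252621724 11.257650779025036 887
floor z 72.14009810918469 4.070529294791137 842
big px [67 82] 110 xyz [618.  355.3  15.1] ang 48.7 size 702 36
big px [356 146] 105 xyz [ 658.5 -226.4   13.2] ang 84.9 size 45 38
big px [387 187] 161 xyz [ 459.1 -104.7  120.4] ang -65.6 size 384 45
big px [152 214] 100 xyz [451.6 311.3  67.9] ang 1.4 size 45 13
small px [155 162] 73 xyz [584.1 310.4  65. ] ang 6.9 size 38 13
small px [217 165] 78 xyz [581.4 151.7  65.3] ang -3.3 size 38 13
red px [288 123] 188 xyz [709.1 -30.3  25.5] ang -81.7 size 59 22
red px [279 207] 103 xyz [437.9  21.9  91.9] ang -39.9 size 132 40
under tool 1251 ((450.82623291015625, 158.63401794433594), (49.75328826904297, 13.067303657531738), 4.822068214416504) z 65.65793097390164
[ 23.8   5.1 -47.7 112.8   4.2  63.8  66.9] [451.3 157.9 119.9] 92.47627172514179
```

Request:
send_rows(
  rows=[
    [[0.0005,0.0005,0.03,0,0,-0.009],[0.0005,0.0005,0.06,0,0,-0.009],[0.0005,0.0005,0.073,0,0,-0.009],[0.0005,0.0005,0.08,0,0,-0.009],[0.0005,0.0005,0.08,0,0,-0.009]],
  ],
)

```text
time_s: 16.62
position: [449.7, 158.8, 39.1]
orientation: [[-0.997, -0.073, -0.003], [-0.073, 0.997, -0.001], [0.003, -0.0, -1.0]]
wrist_force: [-0.2, 1.0, 0.4]
grip_width: 0.501
finger_force: 0.0
```

Request:
send_rows(
  rows=[
    [[0,0,0,0,0,0],[0,0,0,0,0,0],[0,0,0,0,0,0],[0,0,0,0,0,0],[0,0,0,0,0,0]],
  ],
  fingers=1,
)

```text
time_s: 17.03
position: [450.7, 159.3, 40.1]
orientation: [[-0.997, -0.073, 0.001], [-0.073, 0.997, -0.0], [-0.001, -0.0, -1.0]]
wrist_force: [-0.1, 0.6, 0.3]
grip_width: 0.207
finger_force: 0.0
```

Request:
send_rows(
  rows=[
    [[0,0,0,0,0,0],[0,0,0,0,0,0],[0,0,0,0,0,0]],
  ],
)

```text
time_s: 17.28
position: [450.6, 159.5, 40.0]
orientation: [[-0.997, -0.073, 0.001], [-0.073, 0.997, 0.0], [-0.001, -0.0, -1.0]]
wrist_force: [-0.5, 0.1, 2.3]
grip_width: 0.159
finger_force: 35.0
```

Run:
```python
from h import *
o=sensors.get_obs(); print(o["grip_width"],o["finger_force"])
P=o["position"]; a=yaw(o["orientation"])
plan([(*P[:2],180,a),(490,-40,182,88),(536.9,-205.1,180,84.5)])
```

```text
0.1585523394695616 34.9828839674592
from [450.6 159.5  40. ] 94.2 t 17.3
 [0,0,-0.14,0,0,-0] rows 3.4
 [-0.0123,-0.1009,-0.001,0,0,0.0173] rows 2.4
 [-0.0178,-0.1001,-0.001,0,0,0.0172] rows 2.4
 [-0.0526,-0.1634,0.002,0,0,0.0195] rows 4.1
end [ 536.9 -205.1  180. ] 84.5
```

Request:
send_rows(
  rows=[
    [[0,0,-0.03,0,0,0],[0,0,-0.06,0,0,0],[0,0,-0.1,0,0,0],[0,0,-0.14,0,0,0],[0,0,-0.14,0,0,0]],
  ],
)

```text
time_s: 17.7
position: [454.4, 161.1, 186.6]
orientation: [[-0.997, -0.074, 0.012], [-0.074, 0.997, 0.001], [-0.012, 0.0, -1.0]]
wrist_force: [1.8, 1.0, -3.0]
grip_width: 0.156
finger_force: 35.0
```

Request:
send_rows(
  rows=[
    [[-0.003,-0.025,0,0,0,0.004],[-0.006,-0.05,0,0,0,0.008],[-0.009,-0.075,0,0,0,0.013],[-0.0123,-0.1009,0,0,0,0.0173]],
  ],
)

```text
time_s: 18.03
position: [469.2, 58.6, 178.6]
orientation: [[-1.0, -0.019, -0.002], [-0.019, 1.0, -0.001], [0.002, -0.001, -1.0]]
wrist_force: [0.2, 0.2, -3.8]
grip_width: 0.16
finger_force: 35.0
```

Request:
send_rows(
  rows=[
    [[-0.0045,-0.025,0,0,0,0.004],[-0.009,-0.05,0,0,0,0.008],[-0.013,-0.075,0,0,0,0.013],[-0.0178,-0.1001,0,0,0,0.0172]],
  ],
)

```text
time_s: 18.37
position: [488.8, -41.3, 178.4]
orientation: [[-0.999, 0.035, -0.002], [0.035, 0.999, -0.0], [0.002, -0.0, -1.0]]
wrist_force: [0.9, -0.5, -3.1]
grip_width: 0.157
finger_force: 35.0
```

Request:
send_rows(
  rows=[
    [[-0.0105,-0.033,0,0,0,0.004],[-0.021,-0.065,0,0,0,0.008],[-0.032,-0.098,0,0,0,0.012],[-0.042,-0.131,0,0,0,0.016],[-0.0526,-0.1634,0,0,0,0.0195]],
  ],
)

```text
time_s: 18.78
position: [535.9, -206.8, 178.0]
orientation: [[-0.995, 0.097, -0.003], [0.097, 0.995, 0.0], [0.003, 0.0, -1.0]]
wrist_force: [-1.1, -0.0, -3.2]
grip_width: 0.159
finger_force: 35.0
```

Request:
send_rows(
  rows=[
    [[0,0,0,0,0,0],[0,0,0,0,0,0],[0,0,0,0,0,0],[0,0,0,0,0,0],[0,0,0,0,0,0]],
  ],
)

```text
time_s: 19.2
position: [536.5, -203.5, 179.5]
orientation: [[-0.996, 0.093, -0.001], [0.093, 0.996, 0.0], [0.001, 0.0, -1.0]]
wrist_force: [0.8, -0.2, -3.1]
grip_width: 0.159
finger_force: 35.0
```

Run:
```python
from h import *
o=sensors.get_obs(); print(o["wrist_force"],o["grip_width"])
plan([(536.9,-205.1,76,84.5)])
ribs(*snap("top"))
```

```text
[ 0.77641941 -0.162686   -3.07037063] 0.1590584332183414
from [ 536.5 -203.5  179.5] 84.6 t 19.2
 [-0.0005,-0.0015,0.1035,0,0,0.0008] rows 2.5
end [ 536.9 -205.1   76. ] 84.5
big px [67 82] 110 xyz [618.8 356.4  14.9] ang 48.7 size 704 37
big px [356 146] 102 xyz [542.  -67.3  15. ] ang -54.0 size 405 56
big px [152 214] 101 xyz [450.5 310.6  67. ] ang -0.4 size 48 13
small px [155 162] 75 xyz [491.6 206.6  66.1] ang 48.6 size 311 31
small px [217 165] 76 xyz [498.  122.4  64.9] ang 18.2 size 213 20
red px [288 123] 172 xyz [570.3  32.8  26.3] ang -24.4 size 348 55
red px [279 207] 100 xyz [475.1  -7.6  92.9] ang 7.8 size 47 13
```

Request:
send_rows(
  rows=[
    [[0,-0.001,0.03,0,0,0],[0,-0.001,0.055,0,0,0],[0,-0.001,0.072,0,0,0],[0,-0.001,0.083,0,0,0],[0,-0.001,0.09,0,0,0]],
  ],
)

```text
time_s: 19.67
position: [535.9, -205.4, 88.6]
orientation: [[-0.995, 0.095, -0.002], [0.095, 0.995, 0.001], [0.002, 0.0, -1.0]]
wrist_force: [-1.7, 0.1, -1.3]
grip_width: 0.16
finger_force: 35.0
```

Request:
send_rows(
  rows=[
    [[0,0,0.005,0,0,0],[0,0,0.01,0,0,0],[0,0,0.014,0,0,0],[0,0,0.014,0,0,0],[0,0,0.014,0,0,0]],
  ],
)

```text
time_s: 20.08
position: [537.1, -206.0, 76.4]
orientation: [[-0.995, 0.096, 0.001], [0.096, 0.995, -0.0], [-0.001, -0.0, -1.0]]
wrist_force: [-1.6, 0.6, -0.5]
grip_width: 0.157
finger_force: 35.0
```

Request:
send_rows(
  rows=[
    [[0,0,0,0,0,0],[0,0,0,0,0,0],[0,0,0,0,0,0],[0,0,0,0,0,0],[0,0,0,0,0,0]],
  ],
  fingers=0,
)

```text
time_s: 20.5
position: [536.7, -206.4, 76.0]
orientation: [[-0.995, 0.096, 0.001], [0.096, 0.995, -0.0], [-0.001, -0.0, -1.0]]
wrist_force: [0.2, -0.7, -0.4]
grip_width: 0.438
finger_force: 0.0
```

Request:
send_rows(
  rows=[
    [[0,0,0,0,0,0],[0,0,0,0,0,0],[0,0,-0.04,0,0,0],[0,0,-0.08,0,0,0],[0,0,-0.11,0,0,0]],
  ],
)

```text
time_s: 20.92
position: [537.1, -206.1, 188.4]
orientation: [[-0.995, 0.096, 0.002], [0.096, 0.995, -0.001], [-0.002, -0.0, -1.0]]
wrist_force: [1.6, 0.2, -0.1]
grip_width: 0.497
finger_force: 0.0
```

Request:
send_rows(
  rows=[
    [[0,0,0,0,0,0],[0,0,0,0,0,0],[0,0,0,0,0,0]],
  ],
)

```text
time_s: 21.17
position: [536.1, -206.2, 185.2]
orientation: [[-0.995, 0.096, -0.001], [0.096, 0.995, -0.0], [0.001, -0.0, -1.0]]
wrist_force: [-0.3, -0.6, -1.4]
grip_width: 0.5
finger_force: 0.0
```

Run:
```python
from h import *
ctool()
plan([(510,-40,180,86),(581.5,151.7,115,87)])
```

```text
under tool 940 ((537.152099609375, -207.32882690429688), (12.543109893798828, 48.48980712890625), 84.86872863769531) z 99.1760367173528
from [ 535.6 -206.   184.4] 84.5 t 21.2
 [0.0415,0.1628,0.0044,0,0,-0.0084] rows 4.0
 [-0.029,0.0981,0.0325,0,0,-0.0028] rows 2.6
 [-0.0299,0.0979,0.0325,0,0,-0.0027] rows 2.6
end [581.5 151.7 115. ] 87.0
```

Request:
send_rows(
  rows=[
    [[0.0415,0.1628,0.0044,0,0,-0.0084],[0.0415,0.1628,0.0044,0,0,-0.0084],[0.0415,0.1628,0.0044,0,0,-0.0084],[0.0415,0.1628,0.0044,0,0,-0.0084],[0.0415,0.1628,0.0044,0,0,-0.0084]],
  ],
)

```text
time_s: 21.63
position: [508.6, -30.1, 179.9]
orientation: [[-0.998, 0.058, -0.003], [0.058, 0.998, 0.004], [0.003, 0.004, -1.0]]
wrist_force: [-0.0, 1.0, 0.4]
grip_width: 0.5
finger_force: 0.0
```

Request:
send_rows(
  rows=[
    [[-0.029,0.0981,0.0325,0,0,-0.0028],[-0.029,0.0981,0.0325,0,0,-0.0028],[-0.029,0.0981,0.0325,0,0,-0.0028]],
  ],
)

```text
time_s: 21.88
position: [545.8, 59.8, 146.6]
orientation: [[-0.998, 0.058, -0.002], [0.058, 0.998, 0.002], [0.003, 0.002, -1.0]]
wrist_force: [0.4, 1.3, -0.0]
grip_width: 0.504
finger_force: 0.0
```

Request:
send_rows(
  rows=[
    [[-0.0299,0.0979,0.0325,0,0,-0.0027],[-0.0299,0.0979,0.0325,0,0,-0.0027],[-0.0299,0.0979,0.0325,0,0,-0.0027]],
  ],
)

```text
time_s: 22.13
position: [581.2, 155.9, 113.3]
orientation: [[-0.999, 0.049, -0.004], [0.049, 0.999, 0.002], [0.004, 0.002, -1.0]]
wrist_force: [-1.2, 0.9, 1.9]
grip_width: 0.501
finger_force: 0.0
```

Request:
send_rows(
  rows=[
    [[0,0,0,0,0,0],[0,0,0,0,0,0],[0,0,0,0,0,0],[0,0,0,0,0,0],[0,0,0,0,0,0]],
  ],
)

```text
time_s: 22.55
position: [582.6, 149.6, 116.4]
orientation: [[-0.998, 0.055, 0.0], [0.055, 0.998, -0.001], [-0.0, -0.001, -1.0]]
wrist_force: [0.2, -0.2, 0.4]
grip_width: 0.501
finger_force: 0.0
```

Run:
```python
from h import *
ribs(*sink())
ctool(); o=sensors.get_obs(); print(np.round(o["joints"],1),np.round(o["position"],1),yaw(o["orientation"]))
```

```text
floor z 52.6320638056593 1.9287800234817136 801
big px [67 82] 110 xyz [806.1 570.4  15.2] ang 34.5 size 137 6
big px [357 148] 143 xyz [542.8 -68.5  13.3] ang -55.0 size 406 64
big px [360 185] 145 xyz [ 537.1 -205.4  100.7] ang -4.7 size 48 14
big px [384 188] 158 xyz [ 459.2 -105.2  100.7] ang -65.5 size 385 46
big px [152 214] 101 xyz [450.3 311.6  67. ] ang 2.3 size 48 13
small px [155 162] 75 xyz [491.6 206.6  64.8] ang 48.2 size 311 33
red px [288 123] 188 xyz [570.3  32.8  25.9] ang -24.4 size 348 55
under tool 473 ((581.7576293945312, 151.5642852783203), (12.5910005569458, 40.06420135498047), 86.65534210205078) z 63.41978375323302
[ 16.9  21.7 -41.4  96.6  15.4  67.5  58.5] [582.6 150.1 116.7] 86.88482536505188
```

Request:
send_rows(
  rows=[
    [[0.001,0.001,0.03,0,0,0],[0.001,0.001,0.06,0,0,0],[0.001,0.001,0.072,0,0,0],[0.001,0.001,0.0785,0,0,0],[0.001,0.001,0.0785,0,0,0]],
  ],
)

```text
time_s: 23.07
position: [580.7, 152.0, 36.9]
orientation: [[-0.999, 0.053, -0.002], [0.053, 0.999, -0.001], [0.002, -0.001, -1.0]]
wrist_force: [-0.2, -1.0, 0.7]
grip_width: 0.501
finger_force: 0.0
```

Request:
send_rows(
  rows=[
    [[0,0,0,0,0,0],[0,0,0,0,0,0],[0,0,0,0,0,0],[0,0,0,0,0,0],[0,0,0,0,0,0]],
  ],
  fingers=1,
)

```text
time_s: 23.48
position: [581.9, 152.8, 38.6]
orientation: [[-0.999, 0.052, 0.001], [0.052, 0.999, 0.0], [-0.001, 0.0, -1.0]]
wrist_force: [0.3, -0.3, 0.5]
grip_width: 0.21
finger_force: 0.0
```

Request:
send_rows(
  rows=[
    [[0,0,0,0,0,0],[0,0,0,0,0,0],[0,0,0,0,0,0]],
  ],
)

```text
time_s: 23.73
position: [581.8, 152.6, 38.4]
orientation: [[-0.999, 0.052, 0.001], [0.052, 0.999, -0.0], [-0.001, -0.0, -1.0]]
wrist_force: [-0.5, -1.1, 3.9]
grip_width: 0.16
finger_force: 35.0
```

Run:
```python
from h import *
o=sensors.get_obs(); print(o["grip_width"],o["finger_force"])
P=o["position"]; a=yaw(o["orientation"])
plan([(*P[:2],180,a),(510,-40,180,86),(542.7,-145.4,180,84.5)])
```

```text
0.1602461993835364 34.96679423376918
from [581.8 152.6  38.4] 87.0 t 23.7
 [0,0,-0.1416,0,0,-0] rows 3.4
 [0.0308,-0.0981,-0,0,0,0.0028] rows 2.5
 [0.0299,-0.0983,-0,0,0,0.0027] rows 2.5
 [-0.0399,-0.1029,-0,0,0,0.0084] rows 2.6
end [ 542.7 -145.4  180. ] 84.5
```

Request:
send_rows(
  rows=[
    [[0,0,-0.03,0,0,0],[0,0,-0.06,0,0,0],[0,0,-0.1,0,0,0],[0,0,-0.1416,0,0,0],[0,0,-0.1416,0,0,0]],
  ],
)

```text
time_s: 24.15
position: [585.6, 154.8, 187.9]
orientation: [[-0.999, 0.052, 0.013], [0.052, 0.999, 0.003], [-0.013, 0.003, -1.0]]
wrist_force: [2.6, 0.9, -0.1]
grip_width: 0.161
finger_force: 35.0
```

Request:
send_rows(
  rows=[
    [[0.008,-0.025,0,0,0,0],[0.015,-0.049,0,0,0,0.001],[0.023,-0.074,0,0,0,0.002],[0.0308,-0.0981,0,0,0,0.0028]],
  ],
)

```text
time_s: 24.48
position: [544.7, 55.2, 178.7]
orientation: [[-0.998, 0.061, -0.001], [0.061, 0.998, -0.0], [0.001, -0.0, -1.0]]
wrist_force: [0.4, 0.2, 0.1]
grip_width: 0.159
finger_force: 35.0
```

Request:
send_rows(
  rows=[
    [[0.008,-0.025,0,0,0,0],[0.015,-0.049,0,0,0,0.001],[0.023,-0.074,0,0,0,0.002],[0.0299,-0.0983,0,0,0,0.0027]],
  ],
)

```text
time_s: 24.82
position: [508.6, -41.1, 178.8]
orientation: [[-0.998, 0.07, -0.001], [0.07, 0.998, -0.0], [0.001, -0.0, -1.0]]
wrist_force: [0.4, -0.5, -2.3]
grip_width: 0.16
finger_force: 35.0
```

Request:
send_rows(
  rows=[
    [[-0.01,-0.026,0,0,0,0.002],[-0.02,-0.052,0,0,0,0.004],[-0.03,-0.077,0,0,0,0.006],[-0.0399,-0.1029,0,0,0,0.0084]],
  ],
)

```text
time_s: 25.15
position: [542.2, -146.6, 178.9]
orientation: [[-0.995, 0.096, -0.0], [0.096, 0.995, -0.0], [0.0, -0.0, -1.0]]
wrist_force: [-0.3, 0.2, -1.3]
grip_width: 0.162
finger_force: 35.0
```

Request:
send_rows(
  rows=[
    [[0,0,0,0,0,0],[0,0,0,0,0,0],[0,0,0,0,0,0],[0,0,0,0,0,0],[0,0,0,0,0,0]],
  ],
)

```text
time_s: 25.57
position: [542.3, -143.9, 179.4]
orientation: [[-0.996, 0.094, -0.0], [0.094, 0.996, 0.0], [0.0, 0.0, -1.0]]
wrist_force: [0.2, 0.1, -1.8]
grip_width: 0.159
finger_force: 35.0
```

Run:
```python
from h import *
o=sensors.get_obs(); print(o["wrist_force"],o["grip_width"])
plan([(542.7,-145.4,65,84.5)])
```

```text
[ 0.15744048  0.07752115 -1.78256621] 0.15871242023154813
from [ 542.3 -143.9  179.4] 84.6 t 25.6
 [-0.0006,-0.0015,0.1144,0,0,0.0007] rows 2.7
end [ 542.7 -145.5   65. ] 84.5
```

Request:
send_rows(
  rows=[
    [[0,-0.001,0.035,0,0,0],[0,-0.001,0.065,0,0,0],[0,-0.001,0.085,0,0,0],[0,-0.001,0.097,0,0,0],[0,-0.001,0.104,0,0,0]],
  ],
)

```text
time_s: 25.98
position: [541.3, -145.4, 73.9]
orientation: [[-0.996, 0.095, -0.002], [0.095, 0.996, 0.001], [0.002, 0.001, -1.0]]
wrist_force: [-0.3, -0.9, -1.4]
grip_width: 0.159
finger_force: 35.0
```

Request:
send_rows(
  rows=[
    [[0,0,0.005,0,0,0],[0,0,0.01,0,0,0],[0,0,0.01,0,0,0],[0,0,0.01,0,0,0],[0,0,0.01,0,0,0]],
  ],
)

```text
time_s: 26.4
position: [543.0, -146.5, 66.5]
orientation: [[-0.995, 0.096, 0.002], [0.096, 0.995, -0.001], [-0.002, -0.0, -1.0]]
wrist_force: [-0.4, 0.1, 0.1]
grip_width: 0.158
finger_force: 35.0
```

Request:
send_rows(
  rows=[
    [[0,0,0,0,0,0],[0,0,0,0,0,0],[0,0,0,0,0,0],[0,0,0,0,0,0],[0,0,0,0,0,0]],
  ],
  fingers=0,
)

```text
time_s: 26.82
position: [542.4, -146.5, 65.6]
orientation: [[-0.995, 0.096, 0.0], [0.096, 0.995, -0.0], [-0.0, -0.0, -1.0]]
wrist_force: [-1.0, 0.4, -0.1]
grip_width: 0.442
finger_force: 0.0
```

Request:
send_rows(
  rows=[
    [[0,0,0,0,0,0],[0,0,0,0,0,0],[0,0,-0.04,0,0,0],[0,0,-0.08,0,0,0],[0,0,-0.12,0,0,0]],
  ],
)

```text
time_s: 27.23
position: [541.5, -146.1, 186.3]
orientation: [[-0.995, 0.096, -0.002], [0.096, 0.995, 0.001], [0.002, 0.001, -1.0]]
wrist_force: [0.8, -0.2, -0.2]
grip_width: 0.497
finger_force: 0.0
```

Request:
send_rows(
  rows=[
    [[0,0,0,0,0,0],[0,0,0,0,0,0],[0,0,0,0,0,0]],
  ],
)

```text
time_s: 27.48
position: [542.0, -146.5, 185.1]
orientation: [[-0.995, 0.096, -0.0], [0.096, 0.995, -0.0], [0.0, -0.0, -1.0]]
wrist_force: [-0.5, -0.0, -0.3]
grip_width: 0.5
finger_force: 0.0
```

Run:
```python
from h import *
ctool(); o=sensors.get_obs(); print(np.round(o["joints"],1))
plan([(530,100,180,90),(584,310.6,115,96)])
```

```text
under tool 768 ((542.7197265625, -147.6927947998047), (13.074378967285156, 39.654640197753906), 84.86370849609375) z 89.36642810547076
[ 41.7  11.4 -33.   98.    6.5  72.6  91.8]
from [ 541.4 -146.4  184.2] 84.5 t 27.5
 [0.0175,0.1221,0.0021,0,0,-0.0153] rows 3.0
 [0.0116,0.1227,0.0021,0,0,-0.0153] rows 3.0
 [-0.027,0.1053,0.0325,0,0,-0.0167] rows 2.7
 [-0.0325,0.1038,0.0325,0,0,-0.0166] rows 2.7
end [584.  310.6 115. ] 96.0
```

Request:
send_rows(
  rows=[
    [[0.0175,0.1221,0.0021,0,0,-0.0153],[0.0175,0.1221,0.0021,0,0,-0.0153],[0.0175,0.1221,0.0021,0,0,-0.0153],[0.0175,0.1221,0.0021,0,0,-0.0153]],
  ],
)

```text
time_s: 27.87
position: [534.7, -12.5, 181.9]
orientation: [[-0.999, 0.036, -0.003], [0.036, 0.999, 0.005], [0.003, 0.005, -1.0]]
wrist_force: [0.2, 0.7, 0.5]
grip_width: 0.501
finger_force: 0.0
```

Request:
send_rows(
  rows=[
    [[0.0116,0.1227,0.0021,0,0,-0.0153],[0.0116,0.1227,0.0021,0,0,-0.0153],[0.0116,0.1227,0.0021,0,0,-0.0153],[0.0116,0.1227,0.0021,0,0,-0.0153]],
  ],
)

```text
time_s: 28.2
position: [528.0, 110.2, 180.1]
orientation: [[-1.0, -0.013, -0.003], [-0.013, 1.0, 0.006], [0.003, 0.006, -1.0]]
wrist_force: [-0.6, 0.7, 1.0]
grip_width: 0.499
finger_force: 0.0
```

Request:
send_rows(
  rows=[
    [[-0.027,0.1053,0.0325,0,0,-0.0167],[-0.027,0.1053,0.0325,0,0,-0.0167],[-0.027,0.1053,0.0325,0,0,-0.0167]],
  ],
)

```text
time_s: 28.45
position: [556.9, 207.4, 146.3]
orientation: [[-0.999, -0.054, -0.003], [-0.054, 0.999, 0.001], [0.003, 0.001, -1.0]]
wrist_force: [-1.5, 0.3, 1.2]
grip_width: 0.5
finger_force: 0.0
```

Request:
send_rows(
  rows=[
    [[-0.0325,0.1038,0.0325,0,0,-0.0166],[-0.0325,0.1038,0.0325,0,0,-0.0166],[-0.0325,0.1038,0.0325,0,0,-0.0166]],
  ],
)

```text
time_s: 28.7
position: [583.5, 313.2, 112.8]
orientation: [[-0.994, -0.107, -0.004], [-0.107, 0.994, 0.0], [0.004, 0.0, -1.0]]
wrist_force: [-0.3, 0.1, -0.1]
grip_width: 0.498
finger_force: 0.0
```

Request:
send_rows(
  rows=[
    [[0,0,0,0,0,0],[0,0,0,0,0,0],[0,0,0,0,0,0],[0,0,0,0,0,0],[0,0,0,0,0,0]],
  ],
)

```text
time_s: 29.12
position: [585.5, 308.4, 116.4]
orientation: [[-0.995, -0.102, 0.001], [-0.102, 0.995, -0.001], [-0.0, -0.001, -1.0]]
wrist_force: [-0.3, -0.1, 0.5]
grip_width: 0.498
finger_force: 0.0
```

Run:
```python
from h import *
ribs(*sink())
ctool(); o=sensors.get_obs(); print(np.round(o["joints"],1),np.round(o["position"],1),yaw(o["orientation"]))
```

```text
floor z 44.860215490485075 1.8939050230889707 784
big px [64 77] 84 xyz [821.3 580.6  15. ] ang 34.0 size 106 6
big px [357 148] 158 xyz [ 654.4 -227.9   13.6] ang 84.0 size 50 45
big px [380 151] 35 xyz [ 644.1 -283.4   13.4] ang -8.2 size 23 14
big px [359 185] 143 xyz [ 536.2 -206.2   92.6] ang -6.6 size 48 14
big px [383 188] 153 xyz [ 459.3 -104.5   92.7] ang -65.5 size 384 45
small px [336 182] 87 xyz [469.3 -45.4  90.8] ang -54.1 size 284 35
red px [288 123] 189 xyz [708.9 -29.7  25.3] ang -86.6 size 57 22
red px [279 207] 106 xyz [437.5  22.   91.7] ang -40.6 size 132 39
under tool 234 ((583.8143310546875, 310.40087890625), (39.598751068115234, 13.083581924438477), 5.665012836456299) z 63.244740506679946
[  2.5  30.2 -44.2  87.4  21.8  71.3  51. ] [585.5 309.  116.7] 95.88400083167501
```

Request:
send_rows(
  rows=[
    [[0.001,0.001,0.03,0,0,0],[0.001,0.001,0.06,0,0,0],[0.001,0.001,0.072,0,0,0],[0.001,0.001,0.0785,0,0,0],[0.001,0.001,0.0785,0,0,0]],
  ],
)

```text
time_s: 29.63
position: [583.2, 310.5, 36.7]
orientation: [[-0.995, -0.104, -0.002], [-0.104, 0.995, -0.001], [0.002, -0.001, -1.0]]
wrist_force: [0.4, -0.5, -0.2]
grip_width: 0.498
finger_force: 0.0
```

Request:
send_rows(
  rows=[
    [[0,0,0,0,0,0],[0,0,0,0,0,0],[0,0,0,0,0,0],[0,0,0,0,0,0],[0,0,0,0,0,0]],
  ],
  fingers=1,
)

```text
time_s: 30.05
position: [584.2, 311.7, 38.6]
orientation: [[-0.995, -0.104, 0.001], [-0.104, 0.995, 0.0], [-0.001, 0.0, -1.0]]
wrist_force: [0.5, -0.2, 1.1]
grip_width: 0.207
finger_force: 0.0
```

Request:
send_rows(
  rows=[
    [[0,0,0,0,0,0],[0,0,0,0,0,0],[0,0,0,0,0,0]],
  ],
)

```text
time_s: 30.3
position: [584.1, 311.6, 38.3]
orientation: [[-0.995, -0.104, 0.001], [-0.104, 0.995, 0.0], [-0.001, 0.0, -1.0]]
wrist_force: [0.1, -1.2, 3.5]
grip_width: 0.161
finger_force: 34.9
```

Run:
```python
from h import *
o=sensors.get_obs(); print(o["grip_width"],o["finger_force"])
P=o["position"]; a=yaw(o["orientation"])
plan([(*P[:2],180,a),(530,0,180,88),(525.3,-324.6,180,84.5)])
```

```text
0.16117634791513255 34.890519389882684
from [584.1 311.6  38.3] 96.0 t 30.3
 [0,0,-0.1417,0,0,-0] rows 3.4
 [0.0432,-0.1521,0,0,0,0.0222] rows 3.8
 [0.0324,-0.1548,0,0,0,0.0222] rows 3.8
 [-0.0033,-0.1623,0,0,0,0.0097] rows 3.9
 [-0.0082,-0.1621,0,0,0,0.0098] rows 3.9
end [ 525.3 -324.6  180. ] 84.5
```

Request:
send_rows(
  rows=[
    [[0,0,-0.03,0,0,0],[0,0,-0.06,0,0,0],[0,0,-0.1,0,0,0],[0,0,-0.1417,0,0,0],[0,0,-0.1417,0,0,0]],
  ],
)

```text
time_s: 30.72
position: [587.0, 314.5, 188.5]
orientation: [[-0.994, -0.104, 0.012], [-0.104, 0.995, 0.006], [-0.012, 0.005, -1.0]]
wrist_force: [1.5, 1.3, -0.1]
grip_width: 0.159
finger_force: 34.9
```

Request:
send_rows(
  rows=[
    [[0.009,-0.031,0,0,0,0.005],[0.018,-0.061,0,0,0,0.009],[0.026,-0.091,0,0,0,0.013],[0.035,-0.122,0,0,0,0.018],[0.0432,-0.1521,0,0,0,0.0222]],
  ],
)

```text
time_s: 31.13
position: [555.8, 154.0, 178.6]
orientation: [[-0.999, -0.034, -0.001], [-0.034, 0.999, -0.001], [0.001, -0.001, -1.0]]
wrist_force: [0.4, -0.5, -0.6]
grip_width: 0.154
finger_force: 34.9
```

Request:
send_rows(
  rows=[
    [[0.0065,-0.031,0,0,0,0.005],[0.013,-0.062,0,0,0,0.009],[0.0195,-0.093,0,0,0,0.013],[0.026,-0.124,0,0,0,0.018],[0.0324,-0.1548,0,0,0,0.0222]],
  ],
)

```text
time_s: 31.55
position: [528.8, -1.7, 178.9]
orientation: [[-0.999, 0.036, -0.0], [0.036, 0.999, -0.0], [0.0, -0.0, -1.0]]
wrist_force: [0.6, -0.2, -0.8]
grip_width: 0.158
finger_force: 34.9
```

Request:
send_rows(
  rows=[
    [[0,-0.033,0,0,0,0.002],[-0.001,-0.065,0,0,0,0.004],[-0.002,-0.098,0,0,0,0.006],[-0.003,-0.13,0,0,0,0.008],[-0.0033,-0.1623,0,0,0,0.0097]],
  ],
)

```text
time_s: 31.97
position: [526.8, -163.9, 178.9]
orientation: [[-0.998, 0.065, -0.0], [0.065, 0.998, -0.0], [0.0, -0.0, -1.0]]
wrist_force: [1.3, -0.4, -1.0]
grip_width: 0.154
finger_force: 34.9
```

Request:
send_rows(
  rows=[
    [[-0.0016,-0.033,0,0,0,0.002],[-0.0033,-0.065,0,0,0,0.004],[-0.005,-0.098,0,0,0,0.006],[-0.0065,-0.13,0,0,0,0.008],[-0.0082,-0.1621,0,0,0,0.0098]],
  ],
)

```text
time_s: 32.38
position: [524.3, -326.1, 178.7]
orientation: [[-0.995, 0.096, -0.001], [0.096, 0.995, 0.0], [0.001, 0.0, -1.0]]
wrist_force: [0.6, -0.2, -1.2]
grip_width: 0.157
finger_force: 34.9
```

Request:
send_rows(
  rows=[
    [[0,0,0,0,0,0],[0,0,0,0,0,0],[0,0,0,0,0,0],[0,0,0,0,0,0],[0,0,0,0,0,0]],
  ],
)

```text
time_s: 32.8
position: [525.5, -323.0, 179.5]
orientation: [[-0.996, 0.093, 0.0], [0.093, 0.996, 0.0], [-0.0, 0.0, -1.0]]
wrist_force: [-0.2, -0.4, -1.6]
grip_width: 0.159
finger_force: 34.9
```

Run:
```python
from h import *
o=sensors.get_obs(); print(o["wrist_force"],o["grip_width"],np.round(o["joints"],1))
plan([(525.3,-324.6,58,84.5)])
```

```text
[-0.23724332 -0.35823362 -1.60029063] 0.15869267680334348 [ 52.   17.9 -27.9  90.7   8.6  73.6 107.4]
from [ 525.5 -323.   179.5] 84.6 t 32.8
 [0,-0.0016,0.1215,0,0,0.0008] rows 2.9
end [ 525.3 -324.6   58. ] 84.5
```

Request:
send_rows(
  rows=[
    [[0,-0.001,0.035,0,0,0],[0,-0.001,0.07,0,0,0],[0,-0.001,0.092,0,0,0],[0,-0.001,0.104,0,0,0],[0,-0.001,0.111,0,0,0]],
  ],
)

```text
time_s: 33.22
position: [524.2, -324.3, 66.8]
orientation: [[-0.996, 0.094, -0.002], [0.094, 0.996, 0.001], [0.002, 0.001, -1.0]]
wrist_force: [-0.2, -0.0, -0.9]
grip_width: 0.16
finger_force: 34.9
```

Request:
send_rows(
  rows=[
    [[0,0,0.005,0,0,0],[0,0,0.01,0,0,0],[0,0,0.01,0,0,0],[0,0,0.01,0,0,0],[0,0,0.01,0,0,0]],
  ],
)

```text
time_s: 33.63
position: [525.6, -326.2, 59.7]
orientation: [[-0.995, 0.096, 0.002], [0.096, 0.995, -0.001], [-0.002, -0.001, -1.0]]
wrist_force: [0.6, 0.9, -0.7]
grip_width: 0.157
finger_force: 34.9
```

Request:
send_rows(
  rows=[
    [[0,0,0,0,0,0],[0,0,0,0,0,0],[0,0,0,0,0,0],[0,0,0,0,0,0],[0,0,0,0,0,0]],
  ],
  fingers=0,
)

```text
time_s: 34.05
position: [525.0, -325.8, 58.6]
orientation: [[-0.995, 0.096, 0.0], [0.096, 0.995, -0.0], [-0.0, -0.0, -1.0]]
wrist_force: [0.2, 0.0, 0.1]
grip_width: 0.44
finger_force: 0.0
```

Request:
send_rows(
  rows=[
    [[0,0,0,0,0,0],[0,0,0,0,0,0],[0,0,-0.04,0,0,0],[0,0,-0.08,0,0,0],[0,0,-0.12,0,0,0]],
  ],
)

```text
time_s: 34.47
position: [524.3, -325.3, 179.2]
orientation: [[-0.995, 0.096, -0.001], [0.096, 0.995, 0.001], [0.001, 0.001, -1.0]]
wrist_force: [1.4, -1.0, 0.5]
grip_width: 0.498
finger_force: 0.0
```

Request:
send_rows(
  rows=[
    [[0,0,0,0,0,0],[0,0,0,0,0,0],[0,0,0,0,0,0],[0,0,0,0,0,0]],
  ],
)

```text
time_s: 34.8
position: [523.8, -325.3, 176.7]
orientation: [[-0.995, 0.096, -0.003], [0.096, 0.995, 0.001], [0.003, 0.001, -1.0]]
wrist_force: [0.3, -0.1, -0.4]
grip_width: 0.5
finger_force: 0.0
```

Run:
```python
from h import *
ctool(); o=sensors.get_obs(); print(np.round(o["joints"],1))
plan([(474.4,-8.4,160,97),(474.4,-8.4,64,97)])
```

```text
under tool 767 ((525.5889892578125, -327.30560302734375), (13.03162670135498, 39.876792907714844), 84.82444763183594) z 81.41504108431928
[ 52.2  18.1 -27.9  90.7   8.7  73.5 107.5]
from [ 523.8 -325.3  176.4] 84.5 t 34.9
 [0.0398,0.1553,0.0082,0,0,-0.0347] rows 3.8
 [0.0226,0.1588,0.0082,0,0,-0.0348] rows 3.9
 [-0,-0,0.096,0,0,0] rows 2.3
end [474.4  -8.4  64. ] 97.0
```

Request:
send_rows(
  rows=[
    [[0.0405,0.156,0.009,0,0,-0.0347],[0.0405,0.156,0.009,0,0,-0.0347],[0.0405,0.156,0.009,0,0,-0.0347],[0.0405,0.156,0.009,0,0,-0.0347]],
  ],
  fingers=-1,
)

```text
time_s: 35.18
position: [498.1, -163.6, 167.7]
orientation: [[-1.0, -0.014, -0.003], [-0.014, 1.0, 0.002], [0.003, 0.002, -1.0]]
wrist_force: [0.7, -0.1, -0.1]
grip_width: 0.721
finger_force: 0.0
```

Request:
send_rows(
  rows=[
    [[0.0226,0.1588,0.009,0,0,-0.0348],[0.0226,0.1588,0.009,0,0,-0.0348],[0.0226,0.1588,0.009,0,0,-0.0348],[0.0226,0.1588,0.009,0,0,-0.0348]],
  ],
)

```text
time_s: 35.52
position: [473.1, -5.3, 159.1]
orientation: [[-0.992, -0.123, -0.002], [-0.123, 0.992, 0.0], [0.002, 0.001, -1.0]]
wrist_force: [-0.1, 0.6, 0.3]
grip_width: 0.973
finger_force: 0.0
```

Request:
send_rows(
  rows=[
    [[0,0,0,0,0,0],[0,0,0,0,0,0],[0,0,0,0,0,0],[0,0,0,0,0,0],[0,0,0,0,0,0]],
  ],
)

```text
time_s: 35.93
position: [474.8, -9.7, 160.0]
orientation: [[-0.993, -0.119, -0.001], [-0.119, 0.993, 0.0], [0.001, 0.0, -1.0]]
wrist_force: [-0.1, 0.2, -0.4]
grip_width: 1.001
finger_force: 0.0
```

Request:
send_rows(
  rows=[
    [[0,0,0,0,0,0],[0,0,0,0,0,0],[0,0,0,0,0,0],[0,0,0,0,0,0],[0,0,0,0,0,0]],
  ],
)

```text
time_s: 36.35
position: [474.9, -8.2, 160.4]
orientation: [[-0.993, -0.122, 0.0], [-0.122, 0.993, -0.0], [0.0, -0.0, -1.0]]
wrist_force: [0.0, -0.2, 1.1]
grip_width: 1.0
finger_force: 0.0
```

Run:
```python
from h import *
i,p,d=sink(); ribs(i,p,d); knob(*snap("wrist"))
i,p,d=snap("scene"); cv2.imwrite("pics/s2.png",cv2.resize(p[80:240,90:290,::-1],None,fx=4,fy=4,interpolation=cv2.INTER_CUBIC)[:600])
plan([(474.5,-8.4,64,97)])
```

```text
floor z 36.88803634539147 1.936367705085447 566
big px [67 82] 110 xyz [619.1 356.7  15.1] ang 48.7 size 705 37
big px [355 149] 192 xyz [543.6 -66.6  14. ] ang -54.9 size 404 66
big px [380 152] 47 xyz [ 642.2 -281.8   14.1] ang -5.3 size 28 15
big px [358 186] 143 xyz [ 536.9 -206.    84.5] ang -4.5 size 50 14
big px [382 188] 151 xyz [ 531.2 -265.8   85. ] ang -5.5 size 48 14
big px [152 214] 101 xyz [450.4 311.8  66.4] ang 2.4 size 48 13
small px [407 192] 83 xyz [ 525.5 -326.    83. ] ang -4.6 size 38 14
red px [288 123] 189 xyz [570.2  33.6  25.5] ang -24.4 size 348 57
knob 1029 ((474.2602844238281, -8.61426830291748), (49.066688537597656, 13.679466247558594), 6.836660385131836)
from [474.9  -8.1 160.4] 97.0 t 36.5
 [0.0004,-0.0003,0.0964,0,0,0.0001] rows 2.3
end [474.5  -8.4  64. ] 97.0
```

View pics/s2.png

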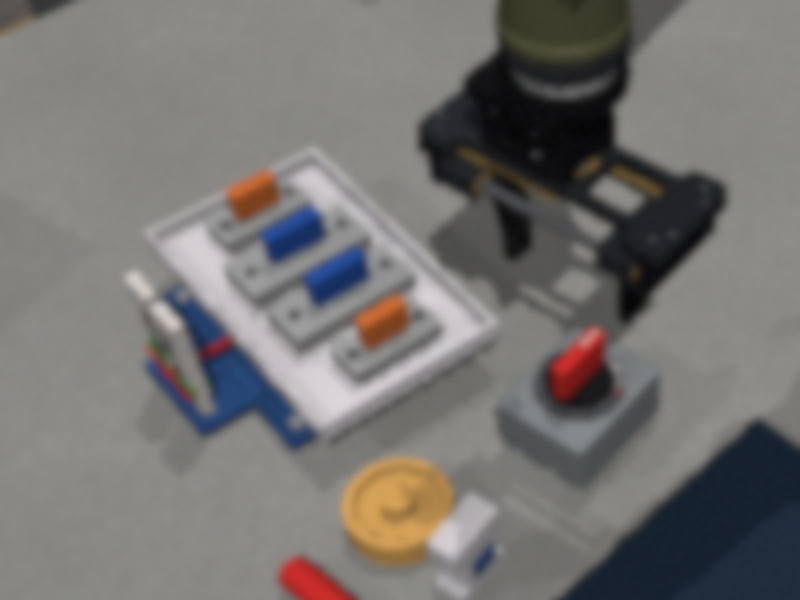

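All four bars lie flat in the pan and the pan has sunk about 52 mm, inside the 44–54 band (pointer at about (212,350)). The knob is at (580,365), at rest between the open fingers. Now the second twist.

Request:
send_rows(
  rows=[
    [[0,0,0.03,0,0,0],[0,0,0.06,0,0,0],[0,0,0.08,0,0,0],[0,0,0.0964,0,0,0],[0,0,0.0964,0,0,0]],
  ],
)

```text
time_s: 36.92
position: [472.0, -7.9, 60.9]
orientation: [[-0.992, -0.122, -0.006], [-0.122, 0.993, 0.001], [0.006, 0.002, -1.0]]
wrist_force: [-0.6, -0.3, 0.3]
grip_width: 0.998
finger_force: 0.0
```

Request:
send_rows(
  rows=[
    [[0,0,0,0,0,0],[0,0,0,0,0,0],[0,0,0,0,0,0],[0,0,0,0,0,0],[0,0,0,0,0,0]],
  ],
  fingers=1,
  squeeze=25,
)

```text
time_s: 37.33
position: [475.6, -8.2, 65.0]
orientation: [[-0.993, -0.122, 0.002], [-0.122, 0.993, -0.001], [-0.002, -0.001, -1.0]]
wrist_force: [-0.2, 0.5, -1.1]
grip_width: 0.707
finger_force: 0.0
```

Request:
send_rows(
  rows=[
    [[0,0,0,0,0,0],[0,0,0,0,0,0],[0,0,0,0,0,0],[0,0,0,0,0,0],[0,0,0,0,0,0]],
  ],
)

```text
time_s: 37.75
position: [474.9, -8.1, 64.0]
orientation: [[-0.993, -0.122, 0.0], [-0.122, 0.993, -0.0], [-0.0, -0.0, -1.0]]
wrist_force: [-0.1, 0.2, -0.6]
grip_width: 0.321
finger_force: 0.0
```

Request:
send_rows(
  rows=[
    [[0,0,0,0,0,0],[0,0,0,0,0,0],[0,0,0,0,0,0],[0,0,0,0,0,0],[0,0,0,0,0,0]],
  ],
)

```text
time_s: 38.17
position: [474.8, -7.6, 64.0]
orientation: [[-0.993, -0.122, -0.0], [-0.122, 0.993, 0.0], [0.0, 0.0, -1.0]]
wrist_force: [-0.6, 1.8, 1.0]
grip_width: 0.162
finger_force: 25.0
```

Request:
send_rows(
  rows=[
    [[0,0,0,0,0,0],[0,0,0,0,0,0]],
  ],
)

```text
time_s: 38.33
position: [474.8, -7.6, 64.0]
orientation: [[-0.993, -0.122, -0.0], [-0.122, 0.993, 0.0], [0.0, 0.0, -1.0]]
wrist_force: [-1.2, 1.8, 0.8]
grip_width: 0.161
finger_force: 25.0
```

```bash
python3 -c "
from h import *
o=sensors.get_obs(); print(o['position'],yaw(o['orientation']),o['wrist_torque'],o['wrist_force'],o['grip_width'])"
```

```text
[474.76791854  -7.64646544  64.01778647] 97.02099413229152 [ 0.60383513  0.01859536 -0.09009001] [-1.24444457  1.80734065  0.78453105] 0.16128336334912677
```

Same twist as before.

Request:
send_rows(
  rows=[
    [[0,0,0,0,0,0.039],[0,0,0,0,0,0.078],[0,0,0,0,0,0.117],[0,0,0,0,0,0.156],[0,0,0,0,0,0.195]],
  ],
)

```text
time_s: 38.75
position: [474.8, -7.7, 64.0]
orientation: [[-0.88, 0.476, -0.0], [0.476, 0.88, 0.0], [0.0, 0.0, -1.0]]
wrist_force: [-0.6, 2.4, 0.3]
grip_width: 0.159
finger_force: 25.0
```

Request:
send_rows(
  rows=[
    [[0,0,0,0,0,0.039],[0,0,0,0,0,0.078],[0,0,0,0,0,0.117],[0,0,0,0,0,0.156],[0,0,0,0,0,0.18]],
  ],
)

```text
time_s: 39.17
position: [474.8, -7.7, 64.0]
orientation: [[-0.488, 0.873, -0.0], [0.873, 0.488, 0.0], [0.0, -0.0, -1.0]]
wrist_force: [-0.7, 1.7, 0.6]
grip_width: 0.157
finger_force: 25.0
```

Request:
send_rows(
  rows=[
    [[0,0,0,0,0,0.01],[0,0,0,0,0,0.02],[0,0,0,0,0,0.02],[0,0,0,0,0,0.02]],
  ],
)

```text
time_s: 39.5
position: [474.8, -7.7, 64.0]
orientation: [[-0.439, 0.898, -0.0], [0.898, 0.439, -0.0], [-0.0, -0.0, -1.0]]
wrist_force: [-0.5, 2.6, -0.2]
grip_width: 0.162
finger_force: 25.0
```

```bash
python3 -c "
from h import *
o=sensors.get_obs(); print(yaw(o['orientation']),o['wrist_torque'],np.round(o['joints'],1))"
```

```text
26.057331973403624 [0.48565701 0.02836638 0.53626919] [ 31.9   7.9 -35.9 116.6   5.5  57.   19.3]
```

Request:
send_rows(
  rows=[
    [[0,0,0,0,0,0],[0,0,0,0,0,0],[0,0,0,0,0,0],[0,0,0,0,0,0],[0,0,0,0,0,0]],
  ],
  fingers=-1,
)

```text
time_s: 39.92
position: [474.5, -7.9, 63.9]
orientation: [[-0.437, 0.9, -0.001], [0.9, 0.437, 0.0], [0.001, -0.001, -1.0]]
wrist_force: [-0.6, 1.8, -0.2]
grip_width: 0.453
finger_force: 1.0
```

Request:
send_rows(
  rows=[
    [[0,0,0,0,0,0],[0,0,0,0,0,0],[0,0,0,0,0,0],[0,0,0,0,0,0],[0,0,0,0,0,0]],
  ],
)

```text
time_s: 40.33
position: [475.0, -8.6, 64.1]
orientation: [[-0.436, 0.9, 0.0], [0.9, 0.436, -0.001], [-0.001, 0.0, -1.0]]
wrist_force: [-0.1, -0.1, -0.1]
grip_width: 0.832
finger_force: 0.0
```

Request:
send_rows(
  rows=[
    [[0,0,0,0,0,0],[0,0,0,0,0,0],[0,0,0,0,0,0]],
  ],
)

```text
time_s: 40.58
position: [474.9, -8.2, 64.1]
orientation: [[-0.437, 0.9, 0.0], [0.9, 0.437, -0.0], [-0.0, -0.0, -1.0]]
wrist_force: [0.4, 0.1, 0.4]
grip_width: 0.983
finger_force: 0.0
```

Request:
send_rows(
  rows=[
    [[0,0,-0.03,0,0,0],[0,0,-0.06,0,0,0],[0,0,-0.09,0,0,0],[0,0,-0.11,0,0,0],[0,0,-0.11,0,0,0]],
  ],
)

```text
time_s: 41.0
position: [477.9, -8.1, 178.7]
orientation: [[-0.437, 0.9, 0.008], [0.9, 0.437, -0.002], [-0.005, 0.007, -1.0]]
wrist_force: [1.3, 0.6, 0.4]
grip_width: 0.998
finger_force: 0.0
```

Request:
send_rows(
  rows=[
    [[0,0,0,0,0,0],[0,0,0,0,0,0],[0,0,0,0,0,0],[0,0,0,0,0,0]],
  ],
)

```text
time_s: 41.33
position: [474.0, -8.1, 172.7]
orientation: [[-0.437, 0.899, -0.002], [0.899, 0.437, 0.0], [0.001, -0.002, -1.0]]
wrist_force: [0.5, -0.2, -0.2]
grip_width: 0.999
finger_force: 0.0
```

Run:
```python
from h import *
i,p,d=sink(); ribs(i,p,d); knob(*snap("wrist"))
plan([(542.6,-147,150,84.5),(542.6,-147,58.5,84.5)])
```

```text
floor z 36.91068592487136 2.1238426265700707 537
big px [67 82] 110 xyz [806.1 570.2  15. ] ang 33.8 size 142 6
big px [355 149] 191 xyz [ 656.3 -199.2   13.9] ang 84.0 size 101 47
big px [380 151] 46 xyz [ 643.3 -282.6   13.8] ang -7.6 size 29 14
big px [358 186] 143 xyz [ 536.9 -205.9   84.8] ang -2.4 size 49 15
big px [382 188] 149 xyz [ 458.7 -105.6   84.8] ang -65.6 size 386 47
big px [152 214] 101 xyz [437.9 198.2  67. ] ang 83.1 size 244 46
small px [407 192] 83 xyz [ 525.3 -326.5   83.2] ang -2.8 size 38 13
red px [288 123] 189 xyz [708.8 -29.7  25.6] ang -87.7 size 57 22
knob 1009 ((474.77044677734375, -8.384434700012207), (49.101966857910156, 14.489299774169922), 6.765230655670166)
from [474.3  -8.  173.1] 25.9 t 41.4
 [-0.0774,0.0004,0.0115,0,0,-0.1627] rows 4.1
 [-0.0677,-0.0376,0.0116,0,0,-0.1628] rows 4.1
 [-0,-0,0.0915,0,0,0] rows 2.2
end [ 542.6 -147.    58.5] 84.5
```

Request:
send_rows(
  rows=[
    [[-0.0774,0.0004,0.0115,0,0,-0.1627],[-0.0774,0.0004,0.0115,0,0,-0.1627],[-0.0774,0.0004,0.0115,0,0,-0.1627],[-0.0774,0.0004,0.0115,0,0,-0.1627],[-0.0774,0.0004,0.0115,0,0,-0.1627]],
  ],
  fingers=0,
)

```text
time_s: 41.85
position: [508.8, -78.0, 161.6]
orientation: [[-0.822, 0.569, -0.002], [0.569, 0.822, 0.001], [0.002, -0.0, -1.0]]
wrist_force: [0.1, -0.2, 0.1]
grip_width: 0.706
finger_force: 0.0
```

Request:
send_rows(
  rows=[
    [[-0.0677,-0.0376,0.0116,0,0,-0.1628],[-0.0677,-0.0376,0.0116,0,0,-0.1628],[-0.0677,-0.0376,0.0116,0,0,-0.1628],[-0.0677,-0.0376,0.0116,0,0,-0.1628],[-0.0677,-0.0376,0.0116,0,0,-0.1628]],
  ],
)

```text
time_s: 42.27
position: [543.0, -147.1, 150.2]
orientation: [[-0.995, 0.096, -0.001], [0.096, 0.995, 0.001], [0.001, 0.001, -1.0]]
wrist_force: [0.7, 0.2, 0.3]
grip_width: 0.508
finger_force: 0.0
```

Request:
send_rows(
  rows=[
    [[0,0,0,0,0,0],[0,0,0,0,0,0],[0,0,0,0,0,0],[0,0,0,0,0,0],[0,0,0,0,0,0]],
  ],
)

```text
time_s: 42.68
position: [543.2, -146.8, 151.1]
orientation: [[-0.995, 0.097, 0.0], [0.097, 0.995, -0.0], [-0.0, -0.0, -1.0]]
wrist_force: [0.1, 0.1, -0.3]
grip_width: 0.498
finger_force: 0.0
```

Run:
```python
from h import *
ctool(); o=sensors.get_obs(); print(np.round(o["joints"],1))
plan([(542.6,-147,56.5,84.5)])
plan([(542.6,-147,160,84.5),(510,-40,160,86),(581.7,151.7,120,87),(581.7,151.7,39.5,87)],start=(542.6,-147,56.5,84.5))
```

```text
under tool 830 ((542.5105590820312, -147.35362243652344), (12.862730026245117, 39.17340850830078), 84.023193359375) z 81.4024169339634
[ 42.1  13.2 -33.7 100.1   7.8  69.   90.8]
from [ 543.2 -146.9  151.1] 84.5 t 42.7
 [0.0005,-0.0002,0.0946,0,0,-0.0002] rows 2.3
end [ 542.6 -147.    56.5] 84.5
from [ 542.6 -147.    56.5] 84.5 t 42.7
 [0,0,-0.1035,0,0,-0] rows 2.5
 [0.0427,0.1034,0,0,0,-0.0083] rows 2.7
 [-0.0291,0.0981,0.02,0,0,-0.0028] rows 2.5
 [-0.0299,0.0979,0.02,0,0,-0.0028] rows 2.5
 [0,-0,0.0805,0,0,0] rows 1.9
end [581.7 151.7  39.5] 87.0
```

Request:
send_rows(
  rows=[
    [[0.0005,0,0.035,0,0,0],[0.0005,0,0.065,0,0,0],[0.0005,0,0.085,0,0,0],[0.0005,0,0.0946,0,0,0],[0.0005,0,0.0946,0,0,0]],
  ],
)

```text
time_s: 43.15
position: [540.9, -146.5, 54.1]
orientation: [[-0.995, 0.096, -0.004], [0.096, 0.995, 0.002], [0.004, 0.001, -1.0]]
wrist_force: [-0.3, 0.1, -0.2]
grip_width: 0.502
finger_force: 0.0
```

Request:
send_rows(
  rows=[
    [[0,0,0,0,0,0],[0,0,0,0,0,0],[0,0,0,0,0,0],[0,0,0,0,0,0],[0,0,0,0,0,0]],
  ],
  fingers=1,
  squeeze=35,
)

```text
time_s: 43.57
position: [543.3, -147.3, 57.4]
orientation: [[-0.995, 0.096, 0.002], [0.096, 0.995, -0.001], [-0.002, -0.001, -1.0]]
wrist_force: [0.2, -0.0, 0.3]
grip_width: 0.204
finger_force: 0.0
```

Request:
send_rows(
  rows=[
    [[0,0,0,0,0,0],[0,0,0,0,0,0],[0,0,0,0,0,0],[0,0,0,0,0,0]],
  ],
)

```text
time_s: 43.9
position: [543.0, -147.1, 56.5]
orientation: [[-0.995, 0.096, 0.001], [0.096, 0.995, -0.0], [-0.001, -0.0, -1.0]]
wrist_force: [1.2, 0.6, -0.5]
grip_width: 0.158
finger_force: 35.0
```

Request:
send_rows(
  rows=[
    [[0,0,-0.02,0,0,0],[0,0,-0.04,0,0,0],[0,0,-0.06,0,0,0],[0,0,-0.08,0,0,0],[0,0,-0.1035,0,0,0]],
  ],
)

```text
time_s: 44.32
position: [541.5, -146.7, 159.6]
orientation: [[-0.995, 0.096, -0.003], [0.096, 0.995, 0.001], [0.003, 0.001, -1.0]]
wrist_force: [1.4, -0.5, -0.7]
grip_width: 0.156
finger_force: 35.0
```

Request:
send_rows(
  rows=[
    [[0.011,0.026,0,0,0,-0.002],[0.021,0.052,0,0,0,-0.004],[0.032,0.078,0,0,0,-0.006],[0.0427,0.1034,0,0,0,-0.0083]],
  ],
)

```text
time_s: 44.65
position: [509.0, -38.8, 159.5]
orientation: [[-0.998, 0.07, -0.001], [0.07, 0.998, 0.0], [0.001, -0.0, -1.0]]
wrist_force: [0.3, 0.7, -1.4]
grip_width: 0.16
finger_force: 35.0
```

Request:
send_rows(
  rows=[
    [[-0.007,0.025,0.005,0,0,0],[-0.014,0.049,0.01,0,0,-0.001],[-0.022,0.074,0.015,0,0,-0.002],[-0.0291,0.0981,0.02,0,0,-0.0028]],
  ],
)

```text
time_s: 44.98
position: [545.7, 56.8, 139.4]
orientation: [[-0.998, 0.061, -0.001], [0.061, 0.998, -0.001], [0.001, -0.001, -1.0]]
wrist_force: [0.2, 0.3, -1.7]
grip_width: 0.157
finger_force: 35.0
```

Request:
send_rows(
  rows=[
    [[-0.007,0.025,0.005,0,0,0],[-0.014,0.049,0.01,0,0,-0.001],[-0.022,0.074,0.015,0,0,-0.002],[-0.0299,0.0979,0.02,0,0,-0.0028]],
  ],
)

```text
time_s: 45.32
position: [581.5, 152.7, 119.0]
orientation: [[-0.999, 0.052, -0.001], [0.052, 0.999, -0.0], [0.001, -0.001, -1.0]]
wrist_force: [0.4, 0.5, -1.1]
grip_width: 0.159
finger_force: 35.0
```

Request:
send_rows(
  rows=[
    [[0,0,0,0,0,0],[0,0,0,0,0,0],[0,0,0,0,0,0],[0,0,0,0,0,0],[0,0,0,0,0,0]],
  ],
)

```text
time_s: 45.73
position: [581.9, 150.1, 119.9]
orientation: [[-0.999, 0.054, 0.0], [0.054, 0.999, -0.001], [-0.0, -0.001, -1.0]]
wrist_force: [-0.0, -0.1, -1.6]
grip_width: 0.156
finger_force: 35.0
```

Run:
```python
from h import *
o=sensors.get_obs(); print(o["grip_width"],o["wrist_force"])
ribs(*sink())
plan([(581.7,151.7,39,87)])
```

```text
0.15615409787713472 [-0.00337922 -0.11211545 -1.60650294]
floor z 44.75221821008586 1.935752816501521 796
big px [67 82] 110 xyz [806.5 570.8  15.7] ang 34.6 size 139 6
big px [357 148] 155 xyz [ 654.4 -228.3   13.5] ang 83.0 size 49 45
big px [359 185] 142 xyz [463.1 -76.5  92.8] ang -60.4 size 334 45
big px [383 188] 153 xyz [ 459.6 -105.3   92.2] ang -65.5 size 386 45
big px [152 214] 101 xyz [437.9 198.2  67.6] ang 83.1 size 244 46
small px [408 191] 83 xyz [ 524.8 -326.5   90.8] ang -5.8 size 39 14
red px [288 123] 187 xyz [570.1  32.4  25.6] ang -24.2 size 349 53
from [581.9 150.2 120. ] 86.9 t 45.8
 [0.0003,0.0015,0.081,0,0,-0.0006] rows 1.9
end [581.7 151.7  39. ] 87.0
```

Request:
send_rows(
  rows=[
    [[0,0.001,0.03,0,0,0],[0,0.001,0.055,0,0,0],[0,0.001,0.07,0,0,0],[0,0.001,0.077,0,0,0],[0,0.001,0.0805,0,0,0]],
  ],
)

```text
time_s: 46.2
position: [580.3, 151.2, 39.4]
orientation: [[-0.999, 0.054, -0.004], [0.054, 0.999, -0.003], [0.004, -0.003, -1.0]]
wrist_force: [-11.2, -4.8, 23.4]
grip_width: 0.153
finger_force: 35.0
```

Request:
send_rows(
  rows=[
    [[0,0,0,0,0,0],[0,0,0,0,0,0],[0,0,0,0,0,0],[0,0,0,0,0,0],[0,0,0,0,0,0]],
  ],
)

```text
time_s: 46.62
position: [582.2, 152.7, 39.7]
orientation: [[-0.999, 0.053, 0.001], [0.053, 0.999, 0.0], [-0.001, 0.0, -1.0]]
wrist_force: [0.1, -1.0, -1.3]
grip_width: 0.155
finger_force: 35.0
```

Request:
send_rows(
  rows=[
    [[0,0,0,0,0,0],[0,0,0,0,0,0],[0,0,0,0,0,0],[0,0,0,0,0,0],[0,0,0,0,0,0]],
  ],
  fingers=0,
)

```text
time_s: 47.03
position: [581.9, 152.8, 39.4]
orientation: [[-0.999, 0.052, 0.0], [0.052, 0.999, -0.0], [-0.0, -0.0, -1.0]]
wrist_force: [-0.4, -0.1, -0.2]
grip_width: 0.444
finger_force: 0.0
```

Request:
send_rows(
  rows=[
    [[0,0,0,0,0,0],[0,0,0,0,0,0],[0,0,-0.04,0,0,0],[0,0,-0.08,0,0,0],[0,0,-0.12,0,0,0]],
  ],
)

```text
time_s: 47.45
position: [581.0, 152.7, 160.1]
orientation: [[-0.999, 0.052, -0.002], [0.052, 0.999, 0.0], [0.002, -0.0, -1.0]]
wrist_force: [1.3, -0.4, -0.1]
grip_width: 0.502
finger_force: 0.0
```

Request:
send_rows(
  rows=[
    [[0,0,0,0,0,0],[0,0,0,0,0,0],[0,0,0,0,0,0],[0,0,0,0,0,0]],
  ],
)

```text
time_s: 47.78
position: [580.9, 152.2, 157.7]
orientation: [[-0.999, 0.052, -0.003], [0.052, 0.999, -0.001], [0.003, -0.001, -1.0]]
wrist_force: [-0.4, -0.1, -0.1]
grip_width: 0.496
finger_force: 0.0
```

Run:
```python
from h import *
ctool(); ribs(*snap("top"))
plan([(510,-40,160,86),(525.4,-326.5,150,84.5)],ang=30)
```

```text
under tool 177 ((581.4568481445312, 151.77267456054688), (13.0665922164917, 39.14524841308594), 86.5676498413086) z 62.96770674619995
big px [67 82] 110 xyz [618.9 356.5  15. ] ang 48.7 size 705 37
big px [357 148] 156 xyz [ 653.8 -228.6   13.6] ang 82.4 size 49 46
big px [381 151] 26 xyz [ 642.2 -285.5   14.1] ang -29.1 size 25 10
big px [359 185] 142 xyz [ 536.2 -205.9   92.9] ang -6.1 size 48 14
big px [383 188] 153 xyz [ 459.4 -104.8   92.7] ang -65.5 size 385 45
big px [152 214] 101 xyz [416.5 204.5  66.9] ang 71.9 size 248 46
small px [408 191] 83 xyz [ 456.  -131.7   91. ] ang -70.4 size 436 37
red px [288 123] 189 xyz [708.8 -29.9  25.4] ang -88.1 size 57 22
from [580.8 152.3 157.5] 87.0 t 47.9
 [0.0303,-0.0979,-0.0012,0,0,0.0028] rows 2.5
 [0.0295,-0.0981,-0.0013,0,0,0.0027] rows 2.5
 [-0.0177,-0.1424,0.005,0,0,0.0042] rows 3.4
 [-0.0195,-0.1421,0.005,0,0,0.0042] rows 3.4
end [ 525.4 -326.5  150. ] 84.5
```

Request:
send_rows(
  rows=[
    [[0.0303,-0.0979,0,0,0,0.0028],[0.0303,-0.0979,0,0,0,0.0028],[0.0303,-0.0979,0,0,0,0.0028]],
  ],
)

```text
time_s: 48.13
position: [544.4, 51.4, 157.4]
orientation: [[-0.998, 0.065, -0.004], [0.065, 0.998, -0.003], [0.004, -0.003, -1.0]]
wrist_force: [1.0, -1.6, -0.1]
grip_width: 0.501
finger_force: 0.0
```

Request:
send_rows(
  rows=[
    [[0.0295,-0.0981,0,0,0,0.0027],[0.0295,-0.0981,0,0,0,0.0027],[0.0295,-0.0981,0,0,0,0.0027]],
  ],
)

```text
time_s: 48.38
position: [508.4, -45.4, 158.0]
orientation: [[-0.997, 0.075, -0.003], [0.075, 0.997, -0.003], [0.003, -0.003, -1.0]]
wrist_force: [0.4, -1.1, 0.2]
grip_width: 0.5
finger_force: 0.0
```

Request:
send_rows(
  rows=[
    [[-0.0177,-0.1424,0.005,0,0,0.0042],[-0.0177,-0.1424,0.005,0,0,0.0042],[-0.0177,-0.1424,0.005,0,0,0.0042],[-0.0177,-0.1424,0.005,0,0,0.0042]],
  ],
)

```text
time_s: 48.72
position: [517.0, -189.8, 152.9]
orientation: [[-0.996, 0.09, -0.002], [0.09, 0.996, -0.002], [0.002, -0.002, -1.0]]
wrist_force: [-0.1, -0.9, 0.0]
grip_width: 0.497
finger_force: 0.0
```

Request:
send_rows(
  rows=[
    [[-0.0195,-0.1421,0.005,0,0,0.0042],[-0.0195,-0.1421,0.005,0,0,0.0042],[-0.0195,-0.1421,0.005,0,0,0.0042],[-0.0195,-0.1421,0.005,0,0,0.0042]],
  ],
)

```text
time_s: 49.05
position: [524.0, -333.1, 147.4]
orientation: [[-0.995, 0.102, -0.003], [0.102, 0.995, -0.002], [0.002, -0.002, -1.0]]
wrist_force: [-0.1, -1.2, 0.0]
grip_width: 0.5
finger_force: 0.0
```

Request:
send_rows(
  rows=[
    [[0,0,0,0,0,0],[0,0,0,0,0,0],[0,0,0,0,0,0],[0,0,0,0,0,0],[0,0,0,0,0,0]],
  ],
)

```text
time_s: 49.47
position: [527.0, -324.1, 149.4]
orientation: [[-0.996, 0.093, 0.0], [0.093, 0.996, 0.0], [-0.0, 0.0, -1.0]]
wrist_force: [-0.6, -0.1, -0.8]
grip_width: 0.501
finger_force: 0.0
```

Request:
send_rows(
  rows=[
    [[0,0,0,0,0,0],[0,0,0,0,0,0],[0,0,0,0,0,0],[0,0,0,0,0,0],[0,0,0,0,0,0]],
  ],
)

```text
time_s: 49.88
position: [526.5, -326.0, 149.5]
orientation: [[-0.995, 0.096, 0.0], [0.096, 0.995, -0.0], [-0.0, -0.0, -1.0]]
wrist_force: [-0.8, -0.5, -0.2]
grip_width: 0.503
finger_force: 0.0
```

Run:
```python
from h import *
ctool()
plan([(525.6,-326.5,64,84.5)])
plan([(525.5,-326.5,160,84.5),(530,0,160,88),(583.8,310.5,120,95.5)],start=(525.5,-326.5,64,84.5))
```

```text
under tool 1001 ((525.4542236328125, -327.13031005859375), (13.09207820892334, 39.40453338623047), 84.761962890625) z 89.19572623281462
from [ 526.4 -326.1  149.4] 84.5 t 49.9
 [0.0008,-0.0005,0.0854,0,0,-0] rows 2.0
end [ 525.6 -326.5   64. ] 84.5
from [ 525.5 -326.5   64. ] 84.5 t 49.9
 [0,0,-0.096,0,0,-0] rows 2.3
 [0.0134,0.1627,0,0,0,-0.0097] rows 3.9
 [0.0085,0.1631,0,0,0,-0.0097] rows 3.9
 [-0.0215,0.1561,0.02,0,0,-0.0209] rows 3.8
 [-0.0316,0.1543,0.02,0,0,-0.0208] rows 3.8
end [583.8 310.5 120. ] 95.5
```

Request:
send_rows(
  rows=[
    [[0.0008,-0.0005,0.03,0,0,0],[0.0008,-0.0005,0.06,0,0,0],[0.0008,-0.0005,0.077,0,0,0],[0.0008,-0.0005,0.0854,0,0,0],[0.0008,-0.0005,0.0854,0,0,0]],
  ],
)

```text
time_s: 50.35
position: [524.2, -325.8, 61.7]
orientation: [[-0.995, 0.096, -0.003], [0.096, 0.995, 0.002], [0.003, 0.002, -1.0]]
wrist_force: [-0.3, -0.1, 0.5]
grip_width: 0.502
finger_force: 0.0
```

Request:
send_rows(
  rows=[
    [[0,0,0,0,0,0],[0,0,0,0,0,0],[0,0,0,0,0,0],[0,0,0,0,0,0],[0,0,0,0,0,0]],
  ],
  fingers=1,
)

```text
time_s: 50.77
position: [526.1, -326.9, 65.0]
orientation: [[-0.995, 0.096, 0.001], [0.096, 0.995, -0.001], [-0.001, -0.001, -1.0]]
wrist_force: [0.4, 0.0, -0.0]
grip_width: 0.209
finger_force: 0.0
```

Request:
send_rows(
  rows=[
    [[0,0,0,0,0,0],[0,0,0,0,0,0],[0,0,0,0,0,0],[0,0,0,0,0,0]],
  ],
)

```text
time_s: 51.1
position: [525.9, -326.7, 64.2]
orientation: [[-0.995, 0.096, 0.001], [0.096, 0.995, -0.0], [-0.001, -0.0, -1.0]]
wrist_force: [0.4, -0.2, -0.8]
grip_width: 0.157
finger_force: 35.0
```

Request:
send_rows(
  rows=[
    [[0,0,-0.02,0,0,0],[0,0,-0.04,0,0,0],[0,0,-0.06,0,0,0],[0,0,-0.08,0,0,0],[0,0,-0.096,0,0,0]],
  ],
)

```text
time_s: 51.52
position: [525.5, -326.5, 161.1]
orientation: [[-0.995, 0.096, -0.0], [0.096, 0.995, -0.0], [0.0, -0.0, -1.0]]
wrist_force: [0.4, -1.2, -1.9]
grip_width: 0.159
finger_force: 35.0
```

Request:
send_rows(
  rows=[
    [[0.0027,0.033,0,0,0,-0.002],[0.0054,0.065,0,0,0,-0.004],[0.008,0.098,0,0,0,-0.006],[0.0107,0.13,0,0,0,-0.008],[0.0134,0.1627,0,0,0,-0.0097]],
  ],
)

```text
time_s: 51.93
position: [527.1, -161.8, 159.6]
orientation: [[-0.998, 0.066, -0.001], [0.066, 0.998, -0.0], [0.001, -0.0, -1.0]]
wrist_force: [0.8, -0.6, -1.2]
grip_width: 0.157
finger_force: 35.0
```

Request:
send_rows(
  rows=[
    [[0.0017,0.033,0,0,0,-0.002],[0.0034,0.065,0,0,0,-0.004],[0.005,0.098,0,0,0,-0.006],[0.0068,0.13,0,0,0,-0.008],[0.0085,0.1631,0,0,0,-0.0097]],
  ],
)

```text
time_s: 52.35
position: [529.3, 1.2, 159.7]
orientation: [[-0.999, 0.035, -0.001], [0.035, 0.999, -0.001], [0.001, -0.001, -1.0]]
wrist_force: [0.4, -0.8, -1.5]
grip_width: 0.158
finger_force: 35.0
```

Request:
send_rows(
  rows=[
    [[-0.0043,0.031,0.004,0,0,-0.004],[-0.0086,0.062,0.008,0,0,-0.008],[-0.013,0.094,0.012,0,0,-0.012],[-0.017,0.125,0.016,0,0,-0.017],[-0.0215,0.1561,0.02,0,0,-0.0209]],
  ],
)

```text
time_s: 52.77
position: [556.6, 156.4, 139.4]
orientation: [[-1.0, -0.031, -0.001], [-0.031, 1.0, -0.001], [0.001, -0.001, -1.0]]
wrist_force: [1.4, -0.2, -0.9]
grip_width: 0.16
finger_force: 35.0
```

Request:
send_rows(
  rows=[
    [[-0.0063,0.031,0.004,0,0,-0.004],[-0.0126,0.062,0.008,0,0,-0.008],[-0.019,0.093,0.012,0,0,-0.012],[-0.025,0.124,0.016,0,0,-0.017],[-0.0316,0.1543,0.02,0,0,-0.0208]],
  ],
)

```text
time_s: 53.18
position: [583.5, 311.6, 119.0]
orientation: [[-0.995, -0.096, -0.001], [-0.096, 0.995, -0.001], [0.001, -0.001, -1.0]]
wrist_force: [0.0, 0.0, -1.9]
grip_width: 0.162
finger_force: 35.0
```

Request:
send_rows(
  rows=[
    [[0,0,0,0,0,0],[0,0,0,0,0,0],[0,0,0,0,0,0],[0,0,0,0,0,0],[0,0,0,0,0,0]],
  ],
)

```text
time_s: 53.6
position: [584.6, 308.4, 120.0]
orientation: [[-0.996, -0.093, 0.0], [-0.093, 0.996, -0.001], [-0.0, -0.001, -1.0]]
wrist_force: [0.1, 0.2, -1.7]
grip_width: 0.157
finger_force: 35.0
```

Run:
```python
from h import *
o=sensors.get_obs(); print(o["grip_width"],o["wrist_force"])
ribs(*sink())
plan([(583.8,310.5,39,95.5)])
```

```text
0.15693893824070035 [ 0.10736864  0.22045916 -1.72390611]
floor z 52.5090685752175 1.836959708122536 796
big px [64 76] 82 xyz [821.4 580.9  14.7] ang 34.4 size 104 6
big px [357 148] 146 xyz [542.8 -68.5  13.5] ang -55.0 size 406 64
big px [381 150] 26 xyz [ 645.5 -285.    13.2] ang -14.9 size 25 10
big px [360 185] 146 xyz [ 537.4 -206.1  100.2] ang -5.6 size 49 15
big px [384 188] 156 xyz [ 459.1 -105.1  100.7] ang -65.8 size 385 44
small px [218 162] 41 xyz [588.5 151.6  64.4] ang -5.4 size 24 11
red px [288 123] 188 xyz [708.5 -30.   25.5] ang -87.3 size 57 22
red px [279 207] 106 xyz [474.1  -8.2  91.7] ang 6.4 size 50 13
from [584.5 308.6 120.1] 95.4 t 53.6
 [0.0005,0.0019,0.0811,0,0,-0.0008] rows 1.9
end [583.8 310.5  39. ] 95.5
```

Request:
send_rows(
  rows=[
    [[0,0.001,0.025,0,0,0],[0,0.001,0.048,0,0,0],[0,0.001,0.063,0,0,0],[0,0.001,0.072,0,0,0],[0,0.001,0.076,0,0,0]],
  ],
)

```text
time_s: 54.07
position: [583.3, 310.3, 42.4]
orientation: [[-0.995, -0.095, -0.002], [-0.095, 0.995, -0.001], [0.002, -0.001, -1.0]]
wrist_force: [0.1, -0.5, -2.0]
grip_width: 0.155
finger_force: 35.0
```

Request:
send_rows(
  rows=[
    [[0,0,0.001,0,0,0],[0,0,0.002,0,0,0],[0,0,0.003,0,0,0],[0,0,0.004,0,0,0],[0,0,0.004,0,0,0]],
  ],
)

```text
time_s: 54.48
position: [584.1, 311.7, 40.5]
orientation: [[-0.995, -0.096, 0.001], [-0.096, 0.995, 0.0], [-0.001, 0.0, -1.0]]
wrist_force: [0.3, 0.2, -2.0]
grip_width: 0.156
finger_force: 35.0
```

Request:
send_rows(
  rows=[
    [[0,0,0,0,0,0],[0,0,0,0,0,0],[0,0,0,0,0,0],[0,0,0,0,0,0],[0,0,0,0,0,0]],
  ],
  fingers=0,
)

```text
time_s: 54.9
position: [583.9, 311.5, 40.1]
orientation: [[-0.995, -0.096, 0.0], [-0.096, 0.995, 0.0], [-0.0, 0.0, -1.0]]
wrist_force: [-0.1, 0.6, 0.6]
grip_width: 0.444
finger_force: 0.0
```

Request:
send_rows(
  rows=[
    [[0,0,0,0,0,0],[0,0,0,0,0,0],[0,0,-0.04,0,0,0],[0,0,-0.08,0,0,0],[0,0,-0.12,0,0,0]],
  ],
)

```text
time_s: 55.32
position: [583.1, 311.2, 160.6]
orientation: [[-0.995, -0.096, -0.002], [-0.096, 0.995, -0.001], [0.002, -0.0, -1.0]]
wrist_force: [0.8, 0.9, 0.3]
grip_width: 0.504
finger_force: 0.0
```

Request:
send_rows(
  rows=[
    [[0,0,0,0,0,0],[0,0,0,0,0,0],[0,0,0,0,0,0],[0,0,0,0,0,0]],
  ],
)

```text
time_s: 55.65
position: [583.1, 310.7, 158.1]
orientation: [[-0.995, -0.096, -0.002], [-0.096, 0.995, -0.002], [0.002, -0.001, -1.0]]
wrist_force: [-0.5, -0.3, -0.4]
grip_width: 0.5
finger_force: 0.0
```

Run:
```python
from h import *
ctool()
plan([(530,0,160,88),(536.9,-206.5,150,84.5)])
```

```text
under tool 82 ((582.0005493164062, 304.79327392578125), (11.698648452758789, 39.962894439697266), 77.681396484375) z 62.079033921542646
from [583.  310.6 157.9] 95.5 t 55.7
 [0.0412,-0.1521,-0.001,0,0,0.0208] rows 3.8
 [0.0312,-0.1544,-0.0011,0,0,0.0208] rows 3.8
 [-0.007,-0.1031,0.005,0,0,0.0097] rows 2.5
 [-0.0102,-0.1028,0.005,0,0,0.0098] rows 2.5
end [ 536.9 -206.5  150. ] 84.5
```

Request:
send_rows(
  rows=[
    [[0.0412,-0.1521,0,0,0,0.0208],[0.0412,-0.1521,0,0,0,0.0208],[0.0412,-0.1521,0,0,0,0.0208],[0.0412,-0.1521,0,0,0,0.0208],[0.0412,-0.1521,0,0,0,0.0208]],
  ],
)

```text
time_s: 56.12
position: [557.0, 146.0, 157.7]
orientation: [[-1.0, -0.02, -0.004], [-0.02, 1.0, -0.007], [0.004, -0.007, -1.0]]
wrist_force: [1.2, -0.7, -0.2]
grip_width: 0.506
finger_force: 0.0
```

Request:
send_rows(
  rows=[
    [[0.0312,-0.1544,0,0,0,0.0208],[0.0312,-0.1544,0,0,0,0.0208],[0.0312,-0.1544,0,0,0,0.0208],[0.0312,-0.1544,0,0,0,0.0208],[0.0312,-0.1544,0,0,0,0.0208]],
  ],
)

```text
time_s: 56.53
position: [529.1, -8.4, 158.2]
orientation: [[-0.999, 0.046, -0.004], [0.046, 0.999, -0.005], [0.004, -0.005, -1.0]]
wrist_force: [0.7, -0.4, -0.7]
grip_width: 0.505
finger_force: 0.0
```

Request:
send_rows(
  rows=[
    [[-0.007,-0.1031,0.005,0,0,0.0097],[-0.007,-0.1031,0.005,0,0,0.0097],[-0.007,-0.1031,0.005,0,0,0.0097]],
  ],
)

```text
time_s: 56.78
position: [533.2, -108.0, 153.5]
orientation: [[-0.998, 0.07, -0.002], [0.07, 0.998, -0.002], [0.002, -0.002, -1.0]]
wrist_force: [-0.6, -1.0, 0.3]
grip_width: 0.498
finger_force: 0.0
```

Request:
send_rows(
  rows=[
    [[-0.0102,-0.1028,0.005,0,0,0.0098],[-0.0102,-0.1028,0.005,0,0,0.0098],[-0.0102,-0.1028,0.005,0,0,0.0098]],
  ],
)

```text
time_s: 57.03
position: [536.2, -211.7, 148.2]
orientation: [[-0.995, 0.102, -0.003], [0.102, 0.995, -0.002], [0.002, -0.002, -1.0]]
wrist_force: [-0.5, 0.1, -0.6]
grip_width: 0.501
finger_force: 0.0
```

Request:
send_rows(
  rows=[
    [[0,0,0,0,0,0],[0,0,0,0,0,0],[0,0,0,0,0,0],[0,0,0,0,0,0],[0,0,0,0,0,0]],
  ],
)

```text
time_s: 57.45
position: [538.1, -203.6, 149.9]
orientation: [[-0.996, 0.093, -0.0], [0.093, 0.996, 0.0], [0.0, 0.0, -1.0]]
wrist_force: [-0.3, 0.0, 0.0]
grip_width: 0.5
finger_force: 0.0
```

Request:
send_rows(
  rows=[
    [[0,0,0,0,0,0],[0,0,0,0,0,0],[0,0,0,0,0,0],[0,0,0,0,0,0],[0,0,0,0,0,0]],
  ],
)

```text
time_s: 57.87
position: [537.8, -205.7, 150.0]
orientation: [[-0.995, 0.096, 0.0], [0.096, 0.995, -0.0], [-0.0, -0.0, -1.0]]
wrist_force: [-0.6, 0.3, 0.0]
grip_width: 0.498
finger_force: 0.0
```

Run:
```python
from h import *
ctool(); ribs(*snap("top","t3.png"))
plan([(536.9,-206.8,74,84.5)])
plan([(536.9,-206.5,165,84.5),(490,-40,165,88),(450.8,158.8,120,94)],start=(536.9,-206.5,74,84.5))
```

```text
under tool 1254 ((537.2837524414062, -207.08462524414062), (13.219377517700195, 48.84520721435547), 84.79261016845703) z 99.16807646294738
big px [67 82] 110 xyz [618.9 356.5  15.1] ang 48.7 size 705 37
big px [357 148] 140 xyz [ 655.5 -229.5   13.7] ang 84.6 size 52 44
big px [381 150] 30 xyz [ 645.7 -285.9   12.7] ang -25.7 size 23 12
big px [385 195] 26 xyz [ 512.8 -263.8  100.3] ang -89.8 size 13 10
big px [152 214] 101 xyz [416.6 204.7  67.3] ang 71.9 size 248 46
small px [155 162] 75 xyz [584.3 310.2  65.1] ang 3.8 size 37 11
small px [217 165] 77 xyz [581.  151.2  65.6] ang 1.8 size 37 13
red px [288 123] 178 xyz [709.9 -29.8  26. ] ang -88.4 size 57 20
red px [279 207] 100 xyz [475.2  -7.8  91.6] ang 6.6 size 48 13
from [ 537.8 -205.7  150. ] 84.5 t 58.0
 [0.0008,-0.0012,0.076,0,0,-0] rows 1.8
end [ 536.9 -206.8   74. ] 84.5
from [ 536.9 -206.5   74. ] 84.5 t 58.0
 [0,0,-0.091,0,0,-0] rows 2.2
 [0.0626,0.1612,0,0,0,-0.0194] rows 4.1
 [0.0231,0.0987,0.0225,0,0,-0.0167] rows 2.5
 [0.0179,0.0997,0.0225,0,0,-0.0167] rows 2.5
end [450.8 158.8 120. ] 94.0
```

View pics/t3.png

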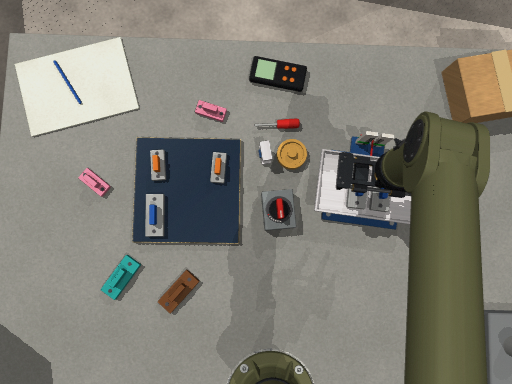

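The mat shows both orange bars back, at (157,164) and (218,167), and the untouched blue bar at (153,214). The bystanders haven't moved. Next, the big bars.

Request:
send_rows(
  rows=[
    [[0.0005,-0.001,0.03,0,0,0],[0.0005,-0.001,0.055,0,0,0],[0.0005,-0.001,0.069,0,0,0],[0.0005,-0.001,0.076,0,0,0],[0.0005,-0.001,0.076,0,0,0]],
  ],
)

```text
time_s: 58.38
position: [536.0, -206.3, 72.3]
orientation: [[-0.995, 0.096, -0.003], [0.096, 0.995, 0.001], [0.003, 0.001, -1.0]]
wrist_force: [-0.1, 0.2, -0.0]
grip_width: 0.502
finger_force: 0.0
```

Request:
send_rows(
  rows=[
    [[0,0,0,0,0,0],[0,0,0,0,0,0],[0,0,0,0,0,0],[0,0,0,0,0,0],[0,0,0,0,0,0]],
  ],
  fingers=1,
)

```text
time_s: 58.8
position: [537.6, -206.9, 74.7]
orientation: [[-0.995, 0.096, 0.001], [0.096, 0.995, -0.001], [-0.001, -0.001, -1.0]]
wrist_force: [0.2, 0.1, -0.2]
grip_width: 0.204
finger_force: 0.0
```

Request:
send_rows(
  rows=[
    [[0,0,0,0,0,0],[0,0,0,0,0,0],[0,0,0,0,0,0],[0,0,0,0,0,0]],
  ],
)

```text
time_s: 59.13
position: [537.5, -206.6, 74.1]
orientation: [[-0.995, 0.096, 0.001], [0.096, 0.995, -0.0], [-0.001, -0.0, -1.0]]
wrist_force: [1.0, -0.0, -0.1]
grip_width: 0.157
finger_force: 35.0
```

Request:
send_rows(
  rows=[
    [[0,0,-0.015,0,0,0],[0,0,-0.03,0,0,0],[0,0,-0.05,0,0,0],[0,0,-0.07,0,0,0],[0,0,-0.091,0,0,0]],
  ],
)

```text
time_s: 59.55
position: [535.9, -206.3, 164.5]
orientation: [[-0.995, 0.096, -0.003], [0.096, 0.995, 0.001], [0.003, 0.001, -1.0]]
wrist_force: [0.8, -1.1, -3.6]
grip_width: 0.159
finger_force: 35.0
```

Request:
send_rows(
  rows=[
    [[0.0125,0.032,0,0,0,-0.004],[0.025,0.064,0,0,0,-0.008],[0.0375,0.097,0,0,0,-0.012],[0.05,0.129,0,0,0,-0.016],[0.0626,0.1612,0,0,0,-0.0194]],
  ],
)

```text
time_s: 59.97
position: [488.7, -38.8, 164.1]
orientation: [[-0.999, 0.035, -0.002], [0.035, 0.999, -0.0], [0.002, -0.0, -1.0]]
wrist_force: [1.3, 0.5, -2.7]
grip_width: 0.16
finger_force: 35.0
```

Request:
send_rows(
  rows=[
    [[0.006,0.025,0.005,0,0,-0.004],[0.0115,0.049,0.011,0,0,-0.008],[0.017,0.074,0.017,0,0,-0.012],[0.0231,0.0987,0.0225,0,0,-0.0167]],
  ],
)

```text
time_s: 60.3
position: [469.4, 60.2, 141.5]
orientation: [[-1.0, -0.018, -0.001], [-0.018, 1.0, -0.001], [0.001, -0.001, -1.0]]
wrist_force: [0.4, -0.7, -2.9]
grip_width: 0.157
finger_force: 35.0
```

Request:
send_rows(
  rows=[
    [[0.0045,0.025,0.005,0,0,-0.004],[0.009,0.05,0.011,0,0,-0.008],[0.0135,0.075,0.017,0,0,-0.012],[0.0179,0.0997,0.0225,0,0,-0.0167]],
  ],
)

```text
time_s: 60.63
position: [449.8, 159.3, 119.0]
orientation: [[-0.998, -0.07, -0.001], [-0.07, 0.998, -0.001], [0.001, -0.001, -1.0]]
wrist_force: [0.2, 0.1, -2.9]
grip_width: 0.159
finger_force: 35.0
```

Request:
send_rows(
  rows=[
    [[0,0,0,0,0,0],[0,0,0,0,0,0],[0,0,0,0,0,0],[0,0,0,0,0,0],[0,0,0,0,0,0]],
  ],
)

```text
time_s: 61.05
position: [451.4, 157.4, 119.9]
orientation: [[-0.998, -0.068, -0.0], [-0.068, 0.998, -0.001], [0.0, -0.001, -1.0]]
wrist_force: [-0.7, -0.4, -3.3]
grip_width: 0.155
finger_force: 35.0
```

Run:
```python
from h import *
o=sensors.get_obs(); print(o["grip_width"],o["wrist_force"])
ribs(*sink())
plan([(450.8,158.8,41,94)])
```

```text
0.1551874834063272 [-0.72609016 -0.38461993 -3.25697247]
floor z 72.086533463141 3.435047199902367 833
big px [67 82] 110 xyz [806.9 570.6  14.9] ang 34.3 size 138 6
big px [356 146] 105 xyz [541.8 -67.1  13.3] ang -54.0 size 404 56
big px [387 187] 163 xyz [ 532.1 -265.   119.9] ang -5.3 size 48 15
big px [152 214] 100 xyz [451.6 311.6  67.2] ang 1.9 size 45 13
small px [141 149] 74 xyz [507.4 224.8  65.7] ang 48.3 size 359 33
small px [217 165] 78 xyz [497.6 123.5  65.3] ang 18.2 size 213 22
red px [288 123] 189 xyz [570.6  33.4  25.6] ang -24.6 size 348 58
red px [279 207] 103 xyz [474.2  -8.   91.8] ang 6.8 size 49 14
from [451.4 157.5 119.9] 93.9 t 61.1
 [0.0005,0.0013,0.0789,0,0,-0.0007] rows 1.9
end [450.8 158.8  41. ] 94.0
```

A small bar has been knocked, from pixel (155,162) to (141,149). I'll set this big bar down first, then look.

Request:
send_rows(
  rows=[
    [[0.0005,0.001,0.025,0,0,0],[0.0005,0.001,0.048,0,0,0],[0.0005,0.001,0.063,0,0,0],[0.0005,0.001,0.071,0,0,0],[0.0005,0.001,0.075,0,0,0]],
  ],
)

```text
time_s: 61.52
position: [449.9, 158.9, 43.9]
orientation: [[-0.998, -0.069, -0.002], [-0.069, 0.998, -0.0], [0.002, -0.0, -1.0]]
wrist_force: [0.3, -0.3, -2.7]
grip_width: 0.159
finger_force: 35.0
```

Request:
send_rows(
  rows=[
    [[0,0,0.001,0,0,0],[0,0,0.002,0,0,0],[0,0,0.003,0,0,0],[0,0,0.004,0,0,0],[0,0,0.004,0,0,0]],
  ],
)

```text
time_s: 61.93
position: [450.9, 159.6, 41.4]
orientation: [[-0.998, -0.07, 0.001], [-0.07, 0.998, -0.0], [-0.001, -0.0, -1.0]]
wrist_force: [-0.0, 0.7, -3.2]
grip_width: 0.16
finger_force: 35.0
```

Request:
send_rows(
  rows=[
    [[0,0,0,0,0,0],[0,0,0,0,0,0],[0,0,0,0,0,0],[0,0,0,0,0,0],[0,0,0,0,0,0]],
  ],
  fingers=0,
)

```text
time_s: 62.35
position: [450.8, 159.7, 41.2]
orientation: [[-0.998, -0.07, 0.001], [-0.07, 0.998, 0.0], [-0.001, -0.0, -1.0]]
wrist_force: [-0.0, -0.1, 0.6]
grip_width: 0.442
finger_force: 0.0
```

Request:
send_rows(
  rows=[
    [[0,0,0,0,0,0],[0,0,0,0,0,0],[0,0,-0.04,0,0,0],[0,0,-0.08,0,0,0],[0,0,-0.12,0,0,0]],
  ],
)

```text
time_s: 62.77
position: [449.5, 159.9, 161.8]
orientation: [[-0.998, -0.071, -0.002], [-0.071, 0.998, 0.001], [0.002, 0.001, -1.0]]
wrist_force: [0.7, -1.0, 0.3]
grip_width: 0.498
finger_force: 0.0
```

Request:
send_rows(
  rows=[
    [[0,0,0,0,0,0],[0,0,0,0,0,0],[0,0,0,0,0,0],[0,0,0,0,0,0]],
  ],
)

```text
time_s: 63.1
position: [449.4, 159.1, 159.5]
orientation: [[-0.998, -0.07, -0.003], [-0.07, 0.998, -0.001], [0.003, -0.0, -1.0]]
wrist_force: [-0.2, -0.2, -1.0]
grip_width: 0.497
finger_force: 0.0
```

Run:
```python
from h import *
ctool(); i,p,d=snap("top"); ribs(i,p,d); 
C=cloud(i,d); v,u=np.mgrid[:384,:512]; hsv=cv2.cvtColor(p,cv2.COLOR_RGB2HSV)
m=(cv2.inRange(hsv,(6,150,130),(16,255,255))>0)&(u<175)&(v<190)&(u>125)
P=C[m]; P=P[(P[:,2]>55)&(P[:,0]>500)&(P[:,1]>250)]; print(cv2.minAreaRect(P[:,:2].astype(np.float32)),np.percentile(P[:,2],[10,50,90]),len(P))
sl=(C[...,2]>30)&(C[...,2]<44)&(u<175)&(v<200)&(u>120); Q=C[sl]; print(cv2.minAreaRect(Q[:,:2].astype(np.float32)),Q[:,2].mean(),len(Q))
cv2.imwrite("pics/c3.png",cv2.resize(p[125:255,120:260,::-1],None,fx=4,fy=4,interpolation=cv2.INTER_CUBIC))
plan([(490,-40,160,88),(531.1,-265.9,160,84.5)])
```

```text
under tool 934 ((450.2954406738281, 158.29086303710938), (49.193607330322266, 12.458930969238281), 4.320002555847168) z 65.72484840386039
big px [67 82] 110 xyz [807.2 571.1  15.2] ang 34.0 size 136 6
big px [356 146] 106 xyz [ 658.7 -226.6   13.4] ang 85.0 size 45 39
big px [387 187] 162 xyz [ 459.7 -105.9  119.6] ang -65.6 size 387 45
big px [151 217] 67 xyz [448.  258.3  66.9] ang 89.2 size 119 40
small px [141 149] 74 xyz [507.3 224.6  65.4] ang 48.3 size 359 33
small px [217 165] 75 xyz [581.6 152.1  65.1] ang -3.9 size 38 13
red px [288 123] 189 xyz [709.8 -29.8  25.8] ang -88.5 size 57 20
red px [279 207] 104 xyz [437.9  21.9  92. ] ang -39.9 size 132 40
((616.8092651367188, 347.1079406738281), (37.918678283691406, 12.176234245300293), 3.657013177871704) [60.17033163 62.52994921 65.08818145] 73
((573.3618774414062, 343.970703125), (165.8907470703125, 36.988525390625), 5.232906818389893) 34.980708246069284 316
from [449.4 159.4 159.5] 94.0 t 63.2
 [-0.0133,-0.1009,-0.0003,0,0,0.0167] rows 2.4
 [-0.0185,-0.1,-0.0002,0,0,0.0167] rows 2.4
 [-0.0245,-0.1122,-0,0,0,0.0097] rows 2.8
 [-0.0278,-0.1113,-0,0,0,0.0098] rows 2.8
end [ 531.1 -265.9  160. ] 84.5
```

View pics/c3.png

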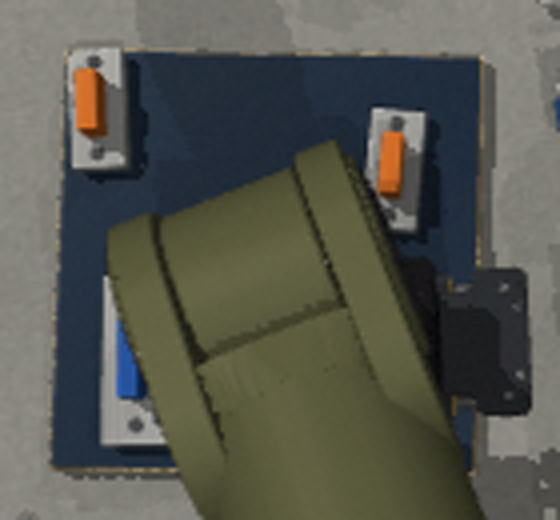

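The knocked bar lies flat in the mat's far-left corner at crop (97,105), slightly over the edge. I'll move it inboard after the last big bar.

Request:
send_rows(
  rows=[
    [[-0.0133,-0.1009,0,0,0,0.0167],[-0.0133,-0.1009,0,0,0,0.0167],[-0.0133,-0.1009,0,0,0,0.0167]],
  ],
)

```text
time_s: 63.45
position: [470.7, 54.6, 159.7]
orientation: [[-1.0, -0.013, -0.002], [-0.013, 1.0, -0.002], [0.002, -0.002, -1.0]]
wrist_force: [0.1, -1.3, 0.7]
grip_width: 0.498
finger_force: 0.0
```

Request:
send_rows(
  rows=[
    [[-0.0185,-0.1,0,0,0,0.0167],[-0.0185,-0.1,0,0,0,0.0167],[-0.0185,-0.1,0,0,0,0.0167]],
  ],
)

```text
time_s: 63.7
position: [490.7, -45.9, 159.6]
orientation: [[-0.999, 0.041, -0.002], [0.041, 0.999, -0.002], [0.002, -0.002, -1.0]]
wrist_force: [0.2, -1.0, -0.3]
grip_width: 0.503
finger_force: 0.0
```

Request:
send_rows(
  rows=[
    [[-0.0245,-0.1122,0,0,0,0.0097],[-0.0245,-0.1122,0,0,0,0.0097],[-0.0245,-0.1122,0,0,0,0.0097]],
  ],
)

```text
time_s: 63.95
position: [510.9, -156.3, 159.5]
orientation: [[-0.998, 0.068, -0.002], [0.068, 0.998, -0.0], [0.002, -0.0, -1.0]]
wrist_force: [-0.4, -0.5, -0.5]
grip_width: 0.5
finger_force: 0.0
```

Request:
send_rows(
  rows=[
    [[-0.0278,-0.1113,0,0,0,0.0098],[-0.0278,-0.1113,0,0,0,0.0098],[-0.0278,-0.1113,0,0,0,0.0098]],
  ],
)

```text
time_s: 64.2
position: [531.1, -269.5, 159.1]
orientation: [[-0.995, 0.099, -0.002], [0.099, 0.995, 0.0], [0.002, -0.0, -1.0]]
wrist_force: [0.8, 0.4, 0.8]
grip_width: 0.498
finger_force: 0.0
```

Request:
send_rows(
  rows=[
    [[0,0,0,0,0,0],[0,0,0,0,0,0],[0,0,0,0,0,0],[0,0,0,0,0,0],[0,0,0,0,0,0]],
  ],
)

```text
time_s: 64.62
position: [532.2, -263.6, 160.8]
orientation: [[-0.996, 0.093, -0.0], [0.093, 0.996, 0.0], [0.0, 0.0, -1.0]]
wrist_force: [0.3, 0.4, 0.0]
grip_width: 0.501
finger_force: 0.0
```

Request:
send_rows(
  rows=[
    [[0,0,0,0,0,0],[0,0,0,0,0,0],[0,0,0,0,0,0],[0,0,0,0,0,0],[0,0,0,0,0,0]],
  ],
)

```text
time_s: 65.03
position: [532.1, -265.6, 161.1]
orientation: [[-0.995, 0.096, 0.0], [0.096, 0.995, -0.0], [-0.0, -0.0, -1.0]]
wrist_force: [-1.0, -0.5, 0.4]
grip_width: 0.499
finger_force: 0.0
```

Run:
```python
from h import *
ctool(); ribs(*snap("top"))
plan([(531.6,-266.2,93.5,84.5)])
plan([(531.6,-266,175,84.5),(490,-40,175,88),(452.5,228,120,91)],start=(531.6,-266,93.5,84.5))
```

```text
under tool 1306 ((532.3590087890625, -267.07086181640625), (12.728497505187988, 49.22611618041992), 84.84308624267578) z 118.73498642797342
big px [67 82] 110 xyz [618.8 356.4  14.5] ang 48.7 size 704 37
big px [356 146] 105 xyz [ 658.2 -227.2   13. ] ang 85.0 size 45 39
big px [152 214] 100 xyz [451.5 310.6  67.1] ang -1.3 size 46 13
big px [213 216] 108 xyz [449.7 158.8  66.8] ang 2.2 size 48 13
small px [141 149] 74 xyz [617.  347.6  64.7] ang 3.2 size 37 11
small px [217 165] 76 xyz [581.4 151.3  65. ] ang 0.1 size 37 13
red px [288 123] 188 xyz [570.5  33.5  26.1] ang -24.4 size 348 57
red px [279 207] 100 xyz [438.   21.8  91.8] ang -39.9 size 132 40
from [ 532.  -265.7  161. ] 84.5 t 65.1
 [0.0003,-0.0006,0.0675,0,0,-0.0001] rows 1.6
end [ 531.6 -266.2   93.5] 84.5
from [ 531.6 -266.    93.5] 84.5 t 65.1
 [0,0,-0.0815,0,0,-0] rows 2.0
 [0.0315,0.1105,0,0,0,-0.0097] rows 2.8
 [0.0282,0.1114,0,0,0,-0.0097] rows 2.8
 [0.0234,0.1333,0.0275,0,0,-0.0084] rows 3.3
 [0.0199,0.1338,0.0275,0,0,-0.0083] rows 3.3
end [452.5 228.  120. ] 91.0
```

Request:
send_rows(
  rows=[
    [[0,-0.0005,0.025,0,0,0],[0,-0.0005,0.047,0,0,0],[0,-0.0005,0.06,0,0,0],[0,-0.0005,0.0675,0,0,0],[0,-0.0005,0.0675,0,0,0]],
  ],
)

```text
time_s: 65.55
position: [530.9, -265.7, 91.7]
orientation: [[-0.995, 0.096, -0.003], [0.096, 0.995, 0.002], [0.003, 0.001, -1.0]]
wrist_force: [-0.7, -0.6, 0.3]
grip_width: 0.498
finger_force: 0.0
```

Request:
send_rows(
  rows=[
    [[0,0,0,0,0,0],[0,0,0,0,0,0],[0,0,0,0,0,0],[0,0,0,0,0,0],[0,0,0,0,0,0]],
  ],
  fingers=1,
)

```text
time_s: 65.97
position: [532.4, -266.4, 94.2]
orientation: [[-0.995, 0.096, 0.001], [0.096, 0.995, -0.001], [-0.001, -0.001, -1.0]]
wrist_force: [0.6, 0.2, 0.5]
grip_width: 0.205
finger_force: 0.0
```

Request:
send_rows(
  rows=[
    [[0,0,0,0,0,0],[0,0,0,0,0,0],[0,0,0,0,0,0],[0,0,0,0,0,0]],
  ],
)

```text
time_s: 66.3
position: [532.3, -266.2, 93.6]
orientation: [[-0.995, 0.096, 0.001], [0.096, 0.995, -0.0], [-0.001, -0.0, -1.0]]
wrist_force: [1.2, -0.5, 0.1]
grip_width: 0.159
finger_force: 35.0
```

Request:
send_rows(
  rows=[
    [[0,0,-0.015,0,0,0],[0,0,-0.03,0,0,0],[0,0,-0.045,0,0,0],[0,0,-0.065,0,0,0],[0,0,-0.0815,0,0,0]],
  ],
)

```text
time_s: 66.72
position: [531.3, -265.9, 175.1]
orientation: [[-0.995, 0.096, -0.002], [0.096, 0.995, 0.001], [0.002, 0.001, -1.0]]
wrist_force: [0.5, -0.6, -2.0]
grip_width: 0.158
finger_force: 35.0
```

Request:
send_rows(
  rows=[
    [[0.008,0.028,0,0,0,-0.002],[0.016,0.055,0,0,0,-0.005],[0.024,0.083,0,0,0,-0.007],[0.0315,0.1105,0,0,0,-0.0097]],
  ],
)

```text
time_s: 67.05
position: [510.0, -151.7, 174.1]
orientation: [[-0.998, 0.066, -0.002], [0.066, 0.998, 0.001], [0.002, 0.0, -1.0]]
wrist_force: [0.5, 0.1, -3.1]
grip_width: 0.16
finger_force: 35.0
```

Request:
send_rows(
  rows=[
    [[0.007,0.028,0,0,0,-0.002],[0.014,0.056,0,0,0,-0.005],[0.021,0.084,0,0,0,-0.007],[0.0282,0.1114,0,0,0,-0.0097]],
  ],
)

```text
time_s: 67.38
position: [489.2, -38.7, 174.2]
orientation: [[-0.999, 0.035, -0.002], [0.035, 0.999, -0.0], [0.002, -0.0, -1.0]]
wrist_force: [0.2, 0.5, -2.9]
grip_width: 0.156
finger_force: 35.0
```

Request:
send_rows(
  rows=[
    [[0.0047,0.027,0.005,0,0,-0.002],[0.0094,0.053,0.011,0,0,-0.004],[0.014,0.08,0.016,0,0,-0.006],[0.0187,0.107,0.022,0,0,-0.007],[0.0234,0.1333,0.0275,0,0,-0.0084]],
  ],
)

```text
time_s: 67.8
position: [470.6, 95.0, 146.6]
orientation: [[-1.0, 0.009, -0.001], [0.009, 1.0, -0.001], [0.001, -0.001, -1.0]]
wrist_force: [1.2, 0.4, -3.1]
grip_width: 0.157
finger_force: 35.0
```

Request:
send_rows(
  rows=[
    [[0.004,0.027,0.005,0,0,-0.002],[0.008,0.053,0.011,0,0,-0.004],[0.012,0.08,0.016,0,0,-0.006],[0.016,0.107,0.022,0,0,-0.007],[0.0199,0.1338,0.0275,0,0,-0.0083]],
  ],
)

```text
time_s: 68.22
position: [452.1, 228.6, 119.1]
orientation: [[-1.0, -0.017, -0.001], [-0.017, 1.0, -0.001], [0.001, -0.001, -1.0]]
wrist_force: [0.5, -1.0, -3.0]
grip_width: 0.154
finger_force: 35.0
```

Request:
send_rows(
  rows=[
    [[0,0,0,0,0,0],[0,0,0,0,0,0],[0,0,0,0,0,0],[0,0,0,0,0,0],[0,0,0,0,0,0]],
  ],
)

```text
time_s: 68.63
position: [453.5, 226.5, 119.9]
orientation: [[-1.0, -0.015, 0.0], [-0.015, 1.0, -0.001], [-0.0, -0.001, -1.0]]
wrist_force: [0.6, -0.0, -2.1]
grip_width: 0.156
finger_force: 35.0
```

Run:
```python
from h import *
o=sensors.get_obs(); print(o["grip_width"],o["wrist_force"],np.round(o["joints"],1))
ribs(*sink())
plan([(452.5,228,41,91)])
```

```text
0.15572245566004023 [ 0.64357624 -0.01714206 -2.08067056] [ 21.   11.2 -54.7 109.   10.2  64.9  53.3]
floor z 89.16317567761928 12.395721772406544 894
big px [67 82] 110 xyz [807.5 571.   15.2] ang 34.3 size 136 6
big px [355 144] 77 xyz [541.8 -66.8  13.6] ang -52.4 size 405 46
big px [324 215] 33 xyz [ 465.9 -133.3   14.5] ang 4.5 size 19 13
small px [141 149] 74 xyz [616.4 347.7  65. ] ang 4.1 size 37 11
small px [217 165] 77 xyz [581.5 152.2  64.9] ang -2.4 size 38 13
red px [288 123] 189 xyz [570.7  33.3  25.7] ang -24.6 size 349 58
red px [376 144] 27 xyz [ 642.7 -246.8   89.9] ang -8.3 size 36 4
red px [279 207] 105 xyz [474.1  -8.   91.6] ang 6.5 size 49 14
from [453.6 226.6 119.9] 90.8 t 68.7
 [0.001,0.0014,0.0789,0,0,-0.0008] rows 1.9
end [452.5 228.   41. ] 91.0
```

Request:
send_rows(
  rows=[
    [[0.0005,0,0.025,0,0,0],[0.0005,0,0.048,0,0,0],[0.0005,0,0.063,0,0,0],[0.0005,0,0.071,0,0,0],[0.0005,0,0.075,0,0,0]],
  ],
)

```text
time_s: 69.1
position: [452.2, 226.9, 43.9]
orientation: [[-1.0, -0.016, -0.002], [-0.016, 1.0, -0.001], [0.002, -0.001, -1.0]]
wrist_force: [-0.9, -0.2, -3.5]
grip_width: 0.16
finger_force: 35.0
```

Request:
send_rows(
  rows=[
    [[0,0,0.001,0,0,0],[0,0,0.002,0,0,0],[0,0,0.003,0,0,0],[0,0,0.004,0,0,0],[0,0,0.004,0,0,0]],
  ],
)

```text
time_s: 69.52
position: [453.0, 228.0, 41.4]
orientation: [[-1.0, -0.017, 0.001], [-0.017, 1.0, -0.0], [-0.001, -0.0, -1.0]]
wrist_force: [0.4, -0.0, -3.6]
grip_width: 0.149
finger_force: 35.0
```

Request:
send_rows(
  rows=[
    [[0,0,0,0,0,0],[0,0,0,0,0,0],[0,0,0,0,0,0],[0,0,0,0,0,0],[0,0,0,0,0,0]],
  ],
  fingers=0,
)

```text
time_s: 69.93
position: [452.9, 228.1, 41.2]
orientation: [[-1.0, -0.017, 0.001], [-0.017, 1.0, 0.0], [-0.001, 0.0, -1.0]]
wrist_force: [-0.2, -0.8, -0.7]
grip_width: 0.441
finger_force: 0.0
```

Request:
send_rows(
  rows=[
    [[0,0,0,0,0,0],[0,0,0,0,0,0],[0,0,-0.04,0,0,0],[0,0,-0.07,0,0,0],[0,0,-0.09,0,0,0]],
  ],
)

```text
time_s: 70.35
position: [453.3, 228.9, 133.4]
orientation: [[-1.0, -0.018, 0.002], [-0.018, 1.0, 0.001], [-0.002, 0.001, -1.0]]
wrist_force: [1.2, 0.8, -0.2]
grip_width: 0.494
finger_force: 0.0
```

Request:
send_rows(
  rows=[
    [[0,0,0,0,0,0],[0,0,0,0,0,0],[0,0,0,0,0,0],[0,0,0,0,0,0]],
  ],
)

```text
time_s: 70.68
position: [451.7, 227.3, 129.6]
orientation: [[-1.0, -0.017, -0.002], [-0.017, 1.0, -0.001], [0.002, -0.001, -1.0]]
wrist_force: [0.6, -0.5, 0.3]
grip_width: 0.501
finger_force: 0.0
```

Run:
```python
from h import *
ctool()
plan([(616.8,347.3,120,94)])
```

```text
under tool 1143 ((452.9788513183594, 226.9250030517578), (49.8865852355957, 13.095771789550781), 0.5035048723220825) z 65.65348111825273
from [451.7 227.4 129.6] 91.0 t 70.7
 [-0.0836,0.0585,0.0048,0,0,-0.0084] rows 2.4
 [-0.085,0.0563,0.0048,0,0,-0.0084] rows 2.4
end [616.8 347.3 120. ] 94.0
```

Request:
send_rows(
  rows=[
    [[-0.0836,0.0585,0.0048,0,0,-0.0084],[-0.0836,0.0585,0.0048,0,0,-0.0084],[-0.0836,0.0585,0.0048,0,0,-0.0084]],
  ],
)

```text
time_s: 70.98
position: [537.7, 289.0, 124.2]
orientation: [[-0.999, -0.042, -0.0], [-0.042, 0.999, 0.001], [0.0, 0.001, -1.0]]
wrist_force: [-1.5, -1.2, 0.6]
grip_width: 0.501
finger_force: 0.0
```

Request:
send_rows(
  rows=[
    [[-0.085,0.0563,0.0048,0,0,-0.0084],[-0.085,0.0563,0.0048,0,0,-0.0084],[-0.085,0.0563,0.0048,0,0,-0.0084]],
  ],
)

```text
time_s: 71.23
position: [619.8, 349.6, 118.0]
orientation: [[-0.998, -0.07, -0.002], [-0.07, 0.998, 0.001], [0.002, 0.001, -1.0]]
wrist_force: [-1.1, -1.1, -0.1]
grip_width: 0.501
finger_force: 0.0
```

Request:
send_rows(
  rows=[
    [[0,0,0,0,0,0],[0,0,0,0,0,0],[0,0,0,0,0,0],[0,0,0,0,0,0],[0,0,0,0,0,0]],
  ],
)

```text
time_s: 71.65
position: [617.2, 346.8, 121.6]
orientation: [[-0.998, -0.07, 0.0], [-0.07, 0.998, -0.001], [-0.0, -0.001, -1.0]]
wrist_force: [-0.0, 0.3, 0.3]
grip_width: 0.498
finger_force: 0.0
```

Request:
send_rows(
  rows=[
    [[0,0,0,0,0,0],[0,0,0,0,0,0],[0,0,0,0,0,0],[0,0,0,0,0,0],[0,0,0,0,0,0]],
  ],
)

```text
time_s: 72.07
position: [617.7, 347.6, 121.5]
orientation: [[-0.998, -0.07, 0.0], [-0.07, 0.998, -0.0], [-0.0, -0.0, -1.0]]
wrist_force: [-0.3, 0.4, 0.7]
grip_width: 0.503
finger_force: 0.0
```

Run:
```python
from h import *
ctool(); o=sensors.get_obs(); print(np.round(o["joints"],1))
plan([(616.6,347.5,38.5,94)])
plan([(616.6,347.5,60,94),(584,311,60,94)],start=(616.6,347.5,38.5,94))
```

```text
under tool 245 ((616.348388671875, 347.4266357421875), (39.940486907958984, 13.46503734588623), 4.4939799308776855) z 63.049907719328985
[  0.5  37.2 -48.2  79.3  27.8  75.7  45.3]
from [617.7 347.7 121.4] 94.0 t 72.1
 [0.0011,-0.0001,0.0829,0,0,-0] rows 2.0
end [616.6 347.5  38.5] 94.0
from [616.6 347.5  38.5] 94 t 72.1
 [0,0,-0.0215,0,0,-0] rows 0.5
 [0.0351,-0.0341,0,0,0,-0] rows 1.2
end [584. 311.  60.] 94.0
```

Request:
send_rows(
  rows=[
    [[0.001,0,0.03,0,0,0],[0.001,0,0.06,0,0,0],[0.001,0,0.075,0,0,0],[0.001,0,0.0829,0,0,0],[0.001,0,0.0829,0,0,0]],
  ],
)

```text
time_s: 72.53
position: [615.6, 346.9, 36.3]
orientation: [[-0.998, -0.07, -0.003], [-0.07, 0.998, -0.002], [0.003, -0.001, -1.0]]
wrist_force: [0.2, -0.1, 0.8]
grip_width: 0.501
finger_force: 0.0
```

Request:
send_rows(
  rows=[
    [[0,0,0,0,0,0],[0,0,0,0,0,0],[0,0,0,0,0,0],[0,0,0,0,0,0],[0,0,0,0,0,0]],
  ],
  fingers=1,
)

```text
time_s: 72.95
position: [617.2, 348.0, 39.4]
orientation: [[-0.998, -0.07, 0.001], [-0.07, 0.998, 0.001], [-0.001, 0.0, -1.0]]
wrist_force: [0.4, 0.5, -0.8]
grip_width: 0.207
finger_force: 0.0
```

Request:
send_rows(
  rows=[
    [[0,0,0,0,0,0],[0,0,0,0,0,0],[0,0,0,0,0,0],[0,0,0,0,0,0]],
  ],
)

```text
time_s: 73.28
position: [617.0, 348.0, 39.2]
orientation: [[-0.998, -0.07, 0.001], [-0.07, 0.998, 0.0], [-0.001, 0.0, -1.0]]
wrist_force: [-0.2, 0.0, 4.5]
grip_width: 0.155
finger_force: 34.9
```

Request:
send_rows(
  rows=[
    [[0,0,-0.01,0,0,0],[0,0,-0.0215,0,0,0],[0.012,-0.011,-0.0215,0,0,0],[0.024,-0.023,-0.0215,0,0,0],[0.0351,-0.0341,-0.0215,0,0,0]],
  ],
)

```text
time_s: 73.7
position: [583.5, 311.0, 60.7]
orientation: [[-0.998, -0.07, 0.0], [-0.07, 0.998, -0.0], [-0.0, -0.0, -1.0]]
wrist_force: [-0.2, -0.6, -1.5]
grip_width: 0.159
finger_force: 34.9
```

Request:
send_rows(
  rows=[
    [[0,0,0,0,0,0],[0,0,0,0,0,0],[0,0,0.007,0,0,0],[0,0,0.013,0,0,0],[0,0,0.018,0,0,0]],
  ],
)

```text
time_s: 74.12
position: [584.0, 311.7, 40.9]
orientation: [[-0.998, -0.07, -0.001], [-0.07, 0.998, 0.0], [0.001, 0.0, -1.0]]
wrist_force: [-0.1, -1.6, -1.4]
grip_width: 0.155
finger_force: 34.9
```

Request:
send_rows(
  rows=[
    [[0,0,0.001,0,0,0],[0,0,0.002,0,0,0],[0,0,0.003,0,0,0],[0,0,0.003,0,0,0],[0,0,0.003,0,0,0]],
  ],
)

```text
time_s: 74.53
position: [584.0, 311.7, 39.2]
orientation: [[-0.998, -0.07, 0.0], [-0.07, 0.998, 0.0], [-0.0, 0.0, -1.0]]
wrist_force: [-2.3, 0.2, 1.9]
grip_width: 0.158
finger_force: 34.9
```

Request:
send_rows(
  rows=[
    [[0,0,0,0,0,0],[0,0,0,0,0,0],[0,0,0,0,0,0],[0,0,0,0,0,0],[0,0,0,0,0,0]],
  ],
  fingers=0,
)

```text
time_s: 74.95
position: [584.2, 311.2, 38.9]
orientation: [[-0.998, -0.07, 0.0], [-0.07, 0.998, -0.0], [-0.0, -0.0, -1.0]]
wrist_force: [-0.4, 0.1, -0.3]
grip_width: 0.445
finger_force: 0.0
```

Request:
send_rows(
  rows=[
    [[0,0,0,0,0,0],[0,0,0,0,0,0],[0,0,-0.04,0,0,0],[0,0,-0.08,0,0,0],[0,0,-0.12,0,0,0]],
  ],
)

```text
time_s: 75.37
position: [583.4, 310.9, 159.7]
orientation: [[-0.998, -0.07, -0.002], [-0.07, 0.998, -0.001], [0.002, -0.0, -1.0]]
wrist_force: [0.8, 0.8, 0.6]
grip_width: 0.499
finger_force: 0.0
```

Run:
```python
from h import *
plan([(560,100,200,88),(540,-100,220,84)])
```

```text
from [583.4 310.9 159.7] 94.0 t 75.4
 [0.0191,-0.1044,-0.0202,0,0,0.0167] rows 2.6
 [0.0135,-0.1052,-0.0201,0,0,0.0167] rows 2.6
 [0.0065,-0.1003,-0.01,0,0,0.0111] rows 2.4
 [0.0031,-0.1005,-0.01,0,0,0.0112] rows 2.4
end [ 540. -100.  220.] 84.0
```

Move clear and take a last look.

Request:
send_rows(
  rows=[
    [[0.0191,-0.1044,-0.0202,0,0,0.0167],[0.0191,-0.1044,-0.0202,0,0,0.0167],[0.0191,-0.1044,-0.0202,0,0,0.0167]],
  ],
)

```text
time_s: 75.62
position: [573.0, 202.1, 180.4]
orientation: [[-1.0, -0.015, 0.002], [-0.015, 1.0, -0.003], [-0.002, -0.003, -1.0]]
wrist_force: [0.8, -1.4, -1.0]
grip_width: 0.502
finger_force: 0.0
```

Request:
send_rows(
  rows=[
    [[0.0135,-0.1052,-0.0201,0,0,0.0167],[0.0135,-0.1052,-0.0201,0,0,0.0167],[0.0135,-0.1052,-0.0201,0,0,0.0167]],
  ],
)

```text
time_s: 75.87
position: [560.7, 95.2, 199.8]
orientation: [[-0.999, 0.039, 0.001], [0.039, 0.999, -0.003], [-0.001, -0.003, -1.0]]
wrist_force: [1.0, -0.5, 1.0]
grip_width: 0.501
finger_force: 0.0
```

Request:
send_rows(
  rows=[
    [[0.0065,-0.1003,-0.02,0,0,0.0111],[0.0065,-0.1003,-0.02,0,0,0.0111],[0.0065,-0.1003,-0.02,0,0,0.0111]],
  ],
)

```text
time_s: 76.12
position: [550.5, -6.3, 220.1]
orientation: [[-0.997, 0.076, 0.001], [0.076, 0.997, -0.004], [-0.001, -0.004, -1.0]]
wrist_force: [0.6, -0.4, -0.9]
grip_width: 0.5
finger_force: 0.0
```

Request:
send_rows(
  rows=[
    [[0.0031,-0.1005,-0.02,0,0,0.0112],[0.0031,-0.1005,-0.02,0,0,0.0112],[0.0031,-0.1005,-0.02,0,0,0.0112],[0.0031,-0.1005,-0.02,0,0,0.0112],[0.0031,-0.1005,-0.02,0,0,0.0112]],
  ],
)

```text
time_s: 76.53
position: [540.3, -101.1, 239.4]
orientation: [[-0.994, 0.108, 0.0], [0.108, 0.994, -0.0], [-0.0, 0.0, -1.0]]
wrist_force: [-0.3, 0.3, 0.2]
grip_width: 0.497
finger_force: 0.0
```

Request:
send_rows(
  rows=[
    [[0,0,0,0,0,0],[0,0,0,0,0,0],[0,0,0,0,0,0],[0,0,0,0,0,0],[0,0,0,0,0,0]],
  ],
)

```text
time_s: 76.95
position: [540.5, -98.8, 239.1]
orientation: [[-0.995, 0.103, -0.0], [0.103, 0.995, 0.0], [0.0, 0.0, -1.0]]
wrist_force: [0.7, -0.0, -0.3]
grip_width: 0.5
finger_force: 0.0
```

Run:
```python
from h import *
i,p,d=snap("top","t9.png"); ribs(i,p,d); knob(i,p,d)
```

```text
big px [67 82] 110 xyz [807.5 571.4  14.6] ang 34.3 size 137 6
big px [152 214] 101 xyz [437.8 198.1  67.6] ang 83.1 size 244 46
big px [186 215] 113 xyz [419.2 164.8  67.4] ang 62.1 size 168 46
big px [213 216] 108 xyz [449.7 158.7  66.9] ang 2.7 size 48 13
big px [332 216] 101 xyz [442.8 -51.5  12.6] ang -78.5 size 274 31
small px [155 163] 76 xyz [582.7 310.3  65.1] ang 2.8 size 39 11
small px [217 165] 77 xyz [581.2 151.9  65.3] ang -3.5 size 37 13
red px [288 123] 176 xyz [708.7 -29.7  26. ] ang -84.9 size 57 22
red px [279 207] 108 xyz [474.1  -8.   91.5] ang 6.4 size 49 14
knob 92 ((475.0144958496094, -7.899692535400391), (47.54327392578125, 13.641484260559082), 7.0058817863464355)
```

View pics/t9.png

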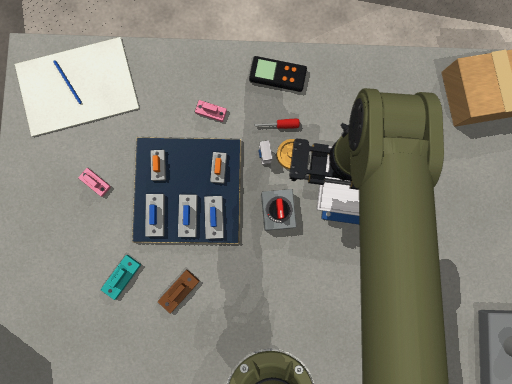

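All five bars lie flat on the mat: blue at (153,214), (187,215), (213,217), orange at (157,164), (218,167). The knob is at rest and the bystanders are in place.

```bash
python3 -c "
from workcell import workorder
print(workorder.close_job())"
```

```text
the job is handed in; nothing more can be done
None
```

Job handed in at about 77 s: I zeroed the tester, loaded two big and two small bars (pan down about 52 mm, inside the 44–54 mm band), recorded the reading, and laid all five bars flat on the mat; one small bar got knocked to the mat's edge on the way and I moved it back in.

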